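# Vent the vacuum jar and take its lid off

### The arm

A 6-joint arm with a two-finger parallel gripper is mounted at the origin on the work surface. World frame = base frame: x ahead of the robot, y to its left, z up, the work surface at z = 0. Lengths are in m, angles in rad, forces in N, time in s.
With the tool pointing down it reaches from about 0.35 to 0.775 m from the base axis. Payload 7.3 kg.
Tool frame: the origin (TCP) lies at the very end of the fingers, on their centre line; the grasp point (between the pads) lies 19 mm behind it (robot.tcp_to_grasp is the distance from the TCP to the grasp point, in m); z points along the fingers, y is the direction in which the jaws open and shut (so a half turn about z gives the same grasp; the last joint's range is limited). The gripper opens to 92 mm and grips with 3 to 60 N. Pads are 19 mm wide; open, the fingers measure 130 mm over their backs; the gripper's body (75 mm by 190 mm) begins 47 mm behind the grasp point.
Start: joints at [-1.393, 0.342, 1.524, -0, 1.275, -0.146], TCP at [0.167, -0.498, 0.227] pointing down, gripper open.
Joint ranges: [-2.53, 2.53], [-0.77, 2.02], [0.04, 2.7], [-1, 4.14], [0.28, 2.66], [-3.11, 3.11]. Speed limits (rad/s): [2.57, 2.57, 3.14, 3.14, 3.14, 3.14].

### API

Orientations are given as [roll, pitch, yaw] about the fixed x, y, z axes, in that order (R = Rz(yaw) Ry(pitch) Rx(roll)).
In Python, from cell import robot gives the robot as it stands.
- The arm moves only by the tool arm_command, never from a script. Its argument "motion" is a list that holds one entry, the list of rows, each a list of 7 numbers: the turn, a rotation vector about the tool's x, y, z in units of 90 degrees (1.0 is 90 degrees), then the shift along the tool's x, y, z in units of 30 cm (1.0 is 30 cm), then the opening, from -1 (shut) to 1 (fully open). In form: [[[wx, wy, wz, tx, ty, tz, grip], ...]]. A call has 1 to 8 rows; each row is the pose to reach, as a shift and turn from the pose commanded when the call began, along the tool's axes at that moment; what a row does not reach only later rows make up. A row lasts 1/10 s, in which the tool goes at most 50 mm and 8.59 degrees, less where a joint would pass 70% of its speed; a pose out of reach is approached as far as the arm can. A call with a number of a shift or a turn outside -1 to 1 is refused whole. A call with a gripper value outside its range is refused whole. The fingers move at their own pace and stop on an object; "grip_force" is the grip in N (left out, the last holds). Time passes only in rows, so rows that repeat a pose let the fingers close. It gives the time, the measured TCP pose, the force and the opening at its end, in the units of the state.
- robot.observe(): the state, without advancing time (a new reading comes with each control period).
- robot.read_camera(name): name is "scene" or "top" or "wrist"; returns a dict with "image" (420x560x3 uint8, red, green, blue), "z_map" (420x560 float32, m along the optical axis (not along the pixel's ray), 0 where there is no reading), "fov_y" (degrees; the focal length in pixels is half the picture's height over the tangent of half this angle, whatever the lens; pixels are square), "cx", "cy" (the principal point, pixels), "cam_to_world" (4x4, takes a point from camera to world coordinates). Camera axes: x right, y down, z forward; pixel columns grow to the right and rows downward; lengths in m; the calibration is good to about 2 mm. The wrist camera is an equidistant fisheye: a pixel r from the principal point sees the ray r / f radians off the axis. A picture is of the moment at which its call begins.
- robot.hand_in(): hands the job in, once; it reports no verdict.
The state is a dict: "time": time; "qpos": joint angles; "qvel": joint speeds; "joint_efforts": joint torques, N m; "tool_pos": TCP position; "tool_rot": TCP orientation; "contact_force": force on the tool from outside, world axes, zero at the start; "torque": the same for the moment, N m; "opening": finger opening in m.
Only numpy, scipy, OpenCV 4.12 (cv2) and the standard library are available. Lean on these libraries where they do the work, as an engineer would, in place of code of your own. Each camera call takes 0.05 s, during which the arm holds its last target.

### The job

The vacuum jar with the sample tubes is still under vacuum. Reach in under the lamp and turn the tap on its lid fully open (a quarter turn counter-clockwise) while the lid stays on, then lift the lid straight off by its knob and set it down gently, right way up and roughly centred, on the round cork rest. Keep the lid level throughout, and do not disturb the single-tube stand or the pen in between.

Things in the scene. Friction and masses are not known exactly. Their poses are not given: they have to be found in the camera images.
- tap_handle (a point): Middle of the vent tap's handle, a black bar 46 mm long, 10 thick, 20 high, on a steel stem 34 mm out from the lid's sloping shoulder (a boss of 24 mm diameter ends 26 mm below this point). Axes turn with the handle: z is the turning axis, out of the lid, leaning 40 degrees from vertical away from the knob; y along the bar; x across its 10 mm. It is on the lid's left side (+y), under the lamp.
- tap (a joint): Tap angle, rad, counter-clockwise seen from outside (about the handle's +z): 0 shut (bar level, crosswise to the knob), 1.57 fully open (end stop; bar points at the knob's axis). Starts at 0 to 0.12; friction 0.06 N m, stays where left. Shut or part open, the vacuum holds the lid on the jar; it is gone for sure from 1.2 on.
- lid_knob (a point): Centre of the lid's knob, an upright black cylinder 32 mm in diameter, 28 high, at the middle of the lid: 82 mm above the flange's underside, 100 above the bottom of the skirt, 29 above the lid's cone. z up; the tap is towards -x, its handle's middle 88 mm out and 33 below.
- lid_under (a point): Centre of the bottom of the lid's skirt, the face that stands on the rest; 100 mm below the knob's centre. z up out of the lid.
- jar_top (a point): Centre of the jar's rim, on which the lid's flange lies, 110 mm above the table. The jar is a glass pot, 184 mm across its aluminium rim, fixed to the table, with sample tubes inside. -x is the side where the tap is. Jar, post and lamp are one piece.
- rest_top (a point): Centre of the top face of the cork rest, 12 mm above the table; the lid's skirt stands on this face.
- tube_stand: Bystander: white block 45 x 45 x 30 mm holding one upright capped tube, 97 mm high in all, between the jar and the rest. Origin at the centre of its underside. Not to be disturbed.
- pen: Bystander: pen 125 mm long, 11 mm thick, lying between the jar and the rest, nearer the robot. Origin under its middle. Not to be disturbed.
- lid: The loose lid: aluminium cone, flange 180 mm across, 0.5 to 0.8 kg with the tap. Below the flange a grey skirt, 151 mm across, 18 deep, sits inside the jar's mouth with 5 mm or more of play each side. Origin: centre of the flange's underside, 82 mm below the knob's centre.
- rest: The lid's rest: a flat cork disc 210 mm across, 12 thick, fixed to the table to the right (-y) of the jar. Origin: centre of its underside.
- lamp (a point): Middle of the underside of a small lamp head, fixed 345 mm above the table straight over the tap, so that the tap is reached with the tool leaning under it. Axes as the jar's (-x outward from the knob): head 40 mm along x, 80 along y, 30 high, from 80 to 120 mm out from the knob's axis. Its arm runs along +y to a 16 mm post 165 mm away, 385 high. Do not hit it.
Mind the look-alikes: they are no part of the job. Leave any pink or purple look-alike of the lid alone.

How it is judged:
On the way, in this order (a step that is already met when the one before it is completed fails the run):
1. the tap is turned open (1.2 rad or more) with the lid still on the jar (value of joint tap above 1.2 rad and z of lid_under in the frame of jar_top below -0.012 m and horizontal distance between lid_under and jar_top below 0.015 m), for 0.2 s.
2. the lid is lifted clear of the jar (z of lid_under in the frame of jar_top above 0.005 m), for 0.1 s.
At the end, for the whole second after the job is handed in: The lid stands right way up and level (within 3.5 degrees), at rest on the cork rest, its centre within 30 mm of the rest's centre; the tap was opened before the lid came off (horizontal distance between lid_under and rest_top below 0.03 m and z of lid_under in the frame of rest_top between -0.005 and 0.005 m and angle between lid_under's own z axis and vertical below 0.06 rad and linear speed of lid below 0.02 m/s); the robot touches nothing.
It fails at once if the lid is forced up off the rim before the tap is open (value of joint tap below 0.6 rad and horizontal distance between lid_under and jar_top below 0.03 m and z of lid_under in the frame of jar_top between -0.011 and 0.01 m).
It fails at once if the lid is tipped more than 25 degrees (angle between lid_under's own z axis and vertical above 0.44 rad).
It fails at once if the lid is dropped onto the rest (over 0.35 m/s within 15 mm of it) or pressed on it with over 60 N (contact force between lid and rest above 60 N or (z of lid_under in the frame of rest_top below 0.015 m and horizontal distance between lid_under and rest_top below 0.12 m and linear speed of lid above 0.35 m/s)).
It fails at once if the single-tube stand or the pen is moved more than 30 mm, or the stand tipped (distance of any of tube_stand, pen from where it was at the start of the episode above 0.03 m or angle between tube_stand's own z axis and vertical above 0.4 rad).
It also fails if it takes over 72 s, if anything falls off the work surface, if the arm or the gripper's body presses on something with over 40 N, if the wrist force passes 120 N, or if a joint passes its speed limit or range.

## Working session

There is one attempt and no reset: what is moved stays moved. The work goes in short steps, Python scripts to look and compute and a tool call to move; the robot and the scene stay as the last step left them, time stands still between calls to the robot, and variables do not carry over. Pictures are saved under pics/ and viewed, and the job is handed in when it is done.

Besides the shell and the picture viewer there is one more tool, called as name([rows], argument=value, ...), one row to a line, values as JSON. arm_command: Moves the arm, as the interface text tells. Its arguments: {"type":"object","properties":{"motion":{"type":"array"},"grip_force":{"type":"number"}},"required":["motion"]}

```bash
ls; mkdir -p pics; python3 - <<'E'
from cell import robot
import cv2,numpy as np
for n in ["scene","top","wrist"]:
    c=robot.read_camera(n)
    cv2.imwrite(f"pics/a_{n}.png",c["image"][:,:,::-1])
    print(n,c["fov_y"],c["cx"],c["cy"]);print(np.round(c["cam_to_world"],3).tolist())
s=robot.observe();print(s)
E
```

```text
pics
scene 55.35390770418526 278.1289619101548 204.60663854477963
[[0.172, 0.855, -0.49, 0.944], [0.985, -0.149, 0.086, -0.016], [0.0, -0.498, -0.867, 1.001], [0.0, 0.0, 0.0, 1.0]]
top 56.19621402552324 280.59999227798244 207.65381794409603
[[-0.007, -0.994, 0.106, 0.379], [-1.0, 0.008, 0.008, 0.069], [-0.009, -0.106, -0.994, 1.041], [0.0, 0.0, 0.0, 1.0]]
wrist 65.70646984690485 275.2451017291004 217.1202405270246
[[0.318, -0.909, -0.27, 0.241], [-0.948, -0.306, -0.09, -0.474], [-0.001, 0.285, -0.959, 0.384], [0.0, 0.0, 0.0, 1.0]]
{'time': 0.15, 'qpos': array([-1.39299613e+00,  3.42524241e-01,  1.52476425e+00,  5.69394397e-06,
        1.27540581e+00, -1.46015768e-01]), 'qvel': array([ 3.86399859e-05, -1.81780400e-03, -4.49537172e-03, -1.65800471e-03,
       -1.73856086e-03,  7.40483612e-04]), 'joint_efforts': array([ 6.09524141e-04, -4.31468010e+01, -2.44355786e+01,  7.16659287e-02,
        5.37063985e-02, -9.15350756e-05]), 'tool_pos': array([ 0.16701067, -0.4974195 ,  0.22623621]), 'tool_rot': array([-3.14050352e+00, -1.65673997e-04,  3.23814209e-01]), 'contact_force': array([-0.17343412,  0.42990092,  0.01752948]), 'torque': array([0.04994591, 0.01214145, 0.05599649]), 'opening': 0.09212467771303623}
```

View pics/a_scene.png

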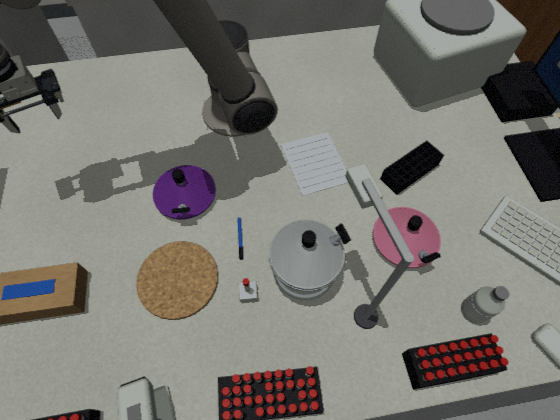

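View pics/a_top.png

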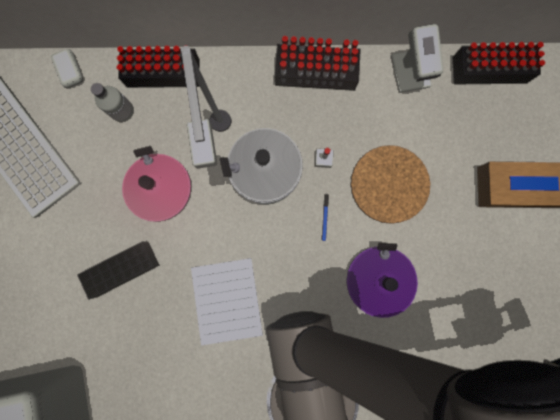

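View pics/a_wrist.png

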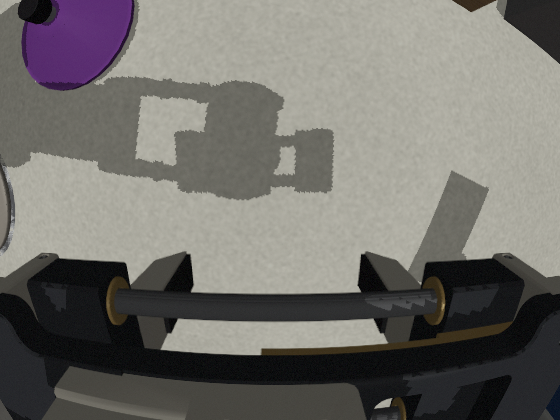

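Three lid-like things appear in the top view: grey at (264,160) on the glass jar, pink at (156,187) and purple at (383,281) on the table. The grey aluminium one on the jar with the lamp beside it fits; the pink and purple ones are the look-alikes. I'll confirm in a crop and measure.

```bash
cat > h.py <<'E'
import numpy as np,cv2
from scipy.spatial.transform import Rotation as R
from cell import robot
def cam(n):
    c=robot.read_camera(n); h=c["image"].shape[0]
    c["f"]=h/2/np.tan(np.radians(c["fov_y"])/2); return c
def pts(c):
    z=c["z_map"];v,u=np.mgrid[:z.shape[0],:z.shape[1]]
    P=np.stack([(u-c["cx"])/c["f"]*z,(v-c["cy"])/c["f"]*z,z],-1)
    M=c["cam_to_world"];return P@M[:3,:3].T+M[:3,3]
def ray(c,u,v):
    M=c["cam_to_world"];d=M[:3,:3]@np.array([(u-c["cx"])/c["f"],(v-c["cy"])/c["f"],1]);return M[:3,3],d
def plane(c,u,v,z):
    o,d=ray(c,u,v);return o+d*(z-o[2])/d[2]
def proj(c,p):
    M=c["cam_to_world"];q=M[:3,:3].T@(np.asarray(p)-M[:3,3]);return c["cx"]+c["f"]*q[0]/q[2],c["cy"]+c["f"]*q[1]/q[2]
E
python3 - <<'E'
from h import *
for n,(x0,y0) in {"top":(170,90),"scene":(230,150)}.items():
    c=cam(n);cv2.imwrite(f"pics/b_{n}.png",cv2.resize(c["image"][y0:y0+140,x0:x0+190,::-1],None,fx=4,fy=4,interpolation=cv2.INTER_CUBIC))
    P=pts(c);hsv=cv2.cvtColor(c["image"],cv2.COLOR_RGB2HSV);print(n)
    w=(P[...,0]>.3)&(P[...,0]<.85)&(P[...,1]>-.4)&(P[...,1]<.45)
    m=w&(hsv[...,2]<60)&(P[...,2]>.10)&(P[...,2]<.24)
    k,l,st,ce=cv2.connectedComponentsWithStats(m.astype('uint8'))
    for i in range(1,k):
        if st[i,4]>25: q=P[l==i];print("dark",st[i],ce[i].round(1),np.median(q,0).round(4),q.max(0).round(4),q.min(0).round(4))
    # cork
    m=(hsv[...,0]>8)&(hsv[...,0]<22)&(hsv[...,1]>90)&w&(P[...,2]<.04)
    m=cv2.morphologyEx(m.astype('uint8'),cv2.MORPH_CLOSE,np.ones((5,5)))
    k,l,st,ce=cv2.connectedComponentsWithStats(m)
    for i in range(1,k):
        if st[i,4]>1500:
            q=P[l==i];e=cv2.fitEllipse(max(cv2.findContours((l==i).astype('uint8'),0,1)[0],key=len))
            print("cork",ce[i],np.median(q,0),e,plane(c,*e[0],.012),(q.max(0)+q.min(0))/2)
    m=w&(P[...,2]>.3)&(P[...,2]<.4)
    q=P[m];print("lamp",q.min(0),q.max(0))
    m=w&(P[...,2]>.105)&(P[...,2]<.16)&(hsv[...,2]>70);q=P[m];print("flange",q.min(0),q.max(0))
E
```

```text
top
dark [417  75  22   5  34] [427.   77.4] [ 0.7989 -0.2853  0.1111] [ 0.8026 -0.2647  0.1152] [ 0.7929 -0.311   0.1004]
dark [256 150  13  15 151] [262.3 156.9] [0.5796 0.1154 0.2051] [0.5959 0.1285 0.2101] [0.5677 0.1024 0.1842]
dark [220 158  11  19 131] [225.3 166.8] [0.5669 0.2011 0.1656] [0.5889 0.2134 0.1722] [0.5471 0.191  0.1547]
dark [140 177  13  11 107] [146.1 181.6] [0.5449 0.3984 0.1136] [0.5558 0.4139 0.1178] [0.5317 0.3881 0.1   ]
dark [383 278  15   6  69] [389.7 280.9] [ 0.3054 -0.1754  0.1135] [ 0.3123 -0.1622  0.1179] [ 0.3006 -0.1912  0.101 ]
cork [390.20969442 183.92265543] [ 0.54971289 -0.21244192  0.01160555] ((390.21343994140625, 183.9258575439453), (75.71348571777344, 77.96051025390625), 115.37644958496094) [ 0.55015258 -0.21264779  0.012     ] [ 0.51653261 -0.12307522  0.52297381]
lamp [0.52555305 0.18849058 0.30150987] [0.73765629 0.24787327 0.38813347]
flange [ 0.30756912 -0.32128597  0.10500153] [0.84998617 0.4186588  0.15999816]
scene
dark [172 173  13   8  72] [178.  176.2] [ 0.3089 -0.1762  0.1117] [ 0.317  -0.1624  0.1162] [ 0.3009 -0.1934  0.1005]
dark [409 216  13  13 125] [415.1 221.6] [0.5485 0.4005 0.1132] [0.5629 0.4168 0.1193] [0.5336 0.3885 0.1005]
dark [336 224  14  20 144] [342.6 233.6] [0.572  0.2004 0.1633] [0.5936 0.2114 0.1717] [0.5497 0.1899 0.1527]
dark [302 231  14  17 198] [308.3 238.7] [0.5892 0.1132 0.2043] [0.6005 0.1294 0.2084] [0.5703 0.1001 0.1605]
cork [176.89133537 280.11906218] [ 0.56042374 -0.21315306  0.01078395] ((176.89163208007812, 280.11407470703125), (73.56192016601562, 83.00515747070312), 55.031280517578125) [ 0.56068646 -0.21303661  0.012     ] [ 0.69687593 -0.16593437  0.50050284]
lamp [0.52713961 0.18885137 0.30098783] [0.73929068 0.24871084 0.38707964]
flange [ 0.49407459 -0.31954707  0.10506529] [0.84999185 0.41956628 0.15999309]
```

View pics/b_top.png

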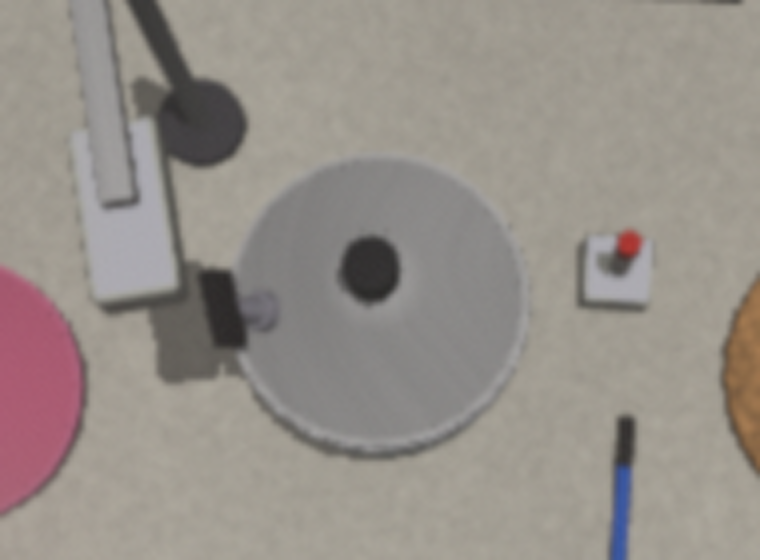

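View pics/b_scene.png

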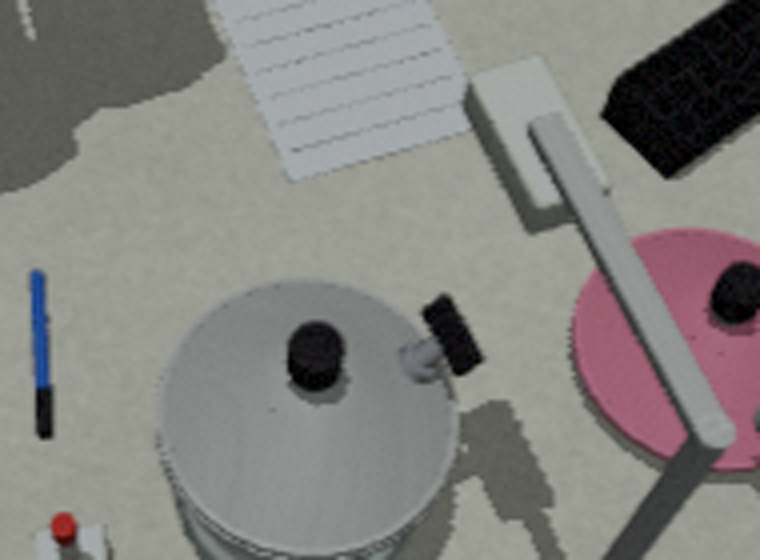

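The crops confirm it: grey lid on the glass jar, tap handle under the lamp head. However, the two cameras disagree by ~10 mm in x (cork at .550 vs .561), so I'll check which is off.

```bash
python3 - <<'E'
from h import *
for n in ["top","scene"]:
    c=cam(n);P=pts(c)
    m=(abs(P[...,2])<.03)&(P[...,0]>.2)&(P[...,0]<.9)&(abs(P[...,1])<.5)
    q=P[m];A=np.c_[q[:,:2],np.ones(len(q))];s=np.linalg.lstsq(A,q[:,2],rcond=None)[0]
    r=q[:,2]-A@s; ok=abs(r)<.006; s=np.linalg.lstsq(A[ok],q[ok,2],rcond=None)[0];print(n,"table",s)
    # lamp, pen, paper
    hsv=cv2.cvtColor(c["image"],cv2.COLOR_RGB2HSV)
    w=(P[...,0]>.3)&(P[...,0]<.85)&(P[...,1]>-.4)&(P[...,1]<.45)
    m=w&(hsv[...,0]>100)&(hsv[...,0]<125)&(hsv[...,1]>130)&(P[...,2]<.03)&(P[...,1]>-.12);print("pen",P[m].mean(0))
    m=w&((hsv[...,0]<6)|(hsv[...,0]>174))&(hsv[...,1]>150)&(P[...,2]>.07)&(P[...,2]<.12)&(P[...,0]<.75);print("tubecap",P[m].mean(0))
    m=w&((hsv[...,0]>160))&(hsv[...,1]>80)&(P[...,2]<.03);print("pinkrim",P[m].min(0),P[m].max(0),(P[m].min(0)+P[m].max(0))/2)
    # gripper & base crop
    cv2.imwrite(f"pics/c_{n}.png",c["image"][:,:,::-1])
    # jar cross-check: base of robot points near origin low
    m=(np.hypot(P[...,0],P[...,1])<.25)&(P[...,2]>0.01)
    print("base pts",m.sum())
    tp=robot.observe()['tool_pos'];print("TCP proj",proj(c,tp))
E
```

```text
top table [-0.00134504  0.00048773  0.00068048]
pen [ 0.44862626 -0.03720658  0.00968767]
tubecap [ 0.61957998 -0.03698784  0.09612193]
pinkrim [0.45820187 0.31340113 0.01625533] [0.63443502 0.44998469 0.0299649 ] [0.54631844 0.38169291 0.02311012]
base pts 12247
TCP proj (np.float64(569.6740950244684), np.float64(354.8603724652496))
scene table [-1.10208492e-03  1.57179214e-03 -3.29260876e-05]
pen [0.46568483 0.04576305 0.01066888]
tubecap [ 0.59535332 -0.01513174  0.09521375]
pinkrim [ 0.36543663 -0.39925275  0.00126632] [0.84383861 0.44964422 0.0299976 ] [0.60463762 0.02519574 0.01563196]
base pts 5998
TCP proj (np.float64(37.355200608089376), np.float64(122.76767008644462))
```

```bash
python3 - <<'E'
from h import *
c=cam("scene");s=robot.observe();Rm=R.from_euler('xyz',s['tool_rot']).as_matrix()
im=cv2.resize(c["image"][60:160,0:120,::-1],None,fx=6,fy=6,interpolation=cv2.INTER_CUBIC)
for y in (-.046,0,.046):
    u,v=proj(c,s['tool_pos']+Rm@[0,y,0]);print(u,v)
    cv2.circle(im,(int((u+.5)*6),int((v-60+.5)*6)),3,(0,0,255),-1)
cv2.imwrite("pics/d.png",im)
P=pts(c);
for r in range(80,135,6): print(r,[tuple((P[r,u]*1000).astype(int)) for u in range(6,62,9)])
E
```

```text
55.74268522786585 116.18347767513457
37.331333077907516 122.75657400504645
18.518667772245465 129.4729444415757
80 [(np.int64(197), np.int64(-475), np.int64(391)), (np.int64(193), np.int64(-460), np.int64(385)), (np.int64(177), np.int64(-453), np.int64(369)), (np.int64(154), np.int64(-447), np.int64(347)), (np.int64(140), np.int64(-436), np.int64(332)), (np.int64(145), np.int64(-415), np.int64(334)), (np.int64(-253), np.int64(-586), np.int64(-2))]
86 [(np.int64(187), np.int64(-490), np.int64(367)), (np.int64(183), np.int64(-475), np.int64(361)), (np.int64(178), np.int64(-461), np.int64(354)), (np.int64(173), np.int64(-445), np.int64(347)), (np.int64(163), np.int64(-432), np.int64(335)), (np.int64(163), np.int64(-413), np.int64(333)), (np.int64(-218), np.int64(-581), np.int64(0))]
92 [(np.int64(193), np.int64(-495), np.int64(356)), (np.int64(187), np.int64(-482), np.int64(348)), (np.int64(182), np.int64(-467), np.int64(341)), (np.int64(178), np.int64(-451), np.int64(334)), (np.int64(172), np.int64(-436), np.int64(326)), (np.int64(177), np.int64(-415), np.int64(327)), (np.int64(171), n
[... 1673 characters left out ...]
int64(-51), np.int64(-566), np.int64(0))]
128 [(np.int64(-57), np.int64(-737), np.int64(-2)), (np.int64(192), np.int64(-538), np.int64(244)), (np.int64(-42), np.int64(-676), np.int64(2)), (np.int64(-46), np.int64(-653), np.int64(-6)), (np.int64(-35), np.int64(-621), np.int64(0)), (np.int64(-35), np.int64(-595), np.int64(-6)), (np.int64(-24), np.int64(-563), np.int64(0))]
134 [(np.int64(-30), np.int64(-733), np.int64(-1)), (np.int64(-25), np.int64(-704), np.int64(-1)), (np.int64(-19), np.int64(-675), np.int64(0)), (np.int64(-17), np.int64(-648), np.int64(-3)), (np.int64(-8), np.int64(-617), np.int64(0)), (np.int64(-4), np.int64(-590), np.int64(0)), (np.int64(0), np.int64(-562), np.int64(-2))]
```

View pics/d.png

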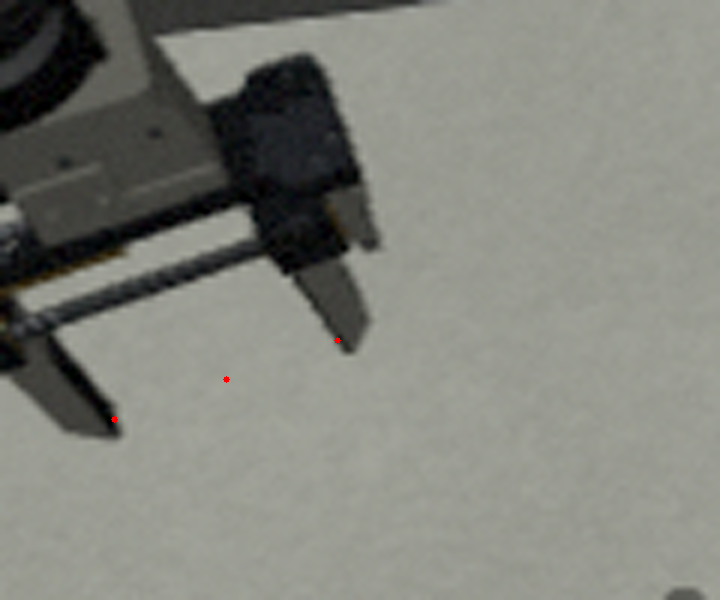

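```bash
cat >> h.py <<'E'
def cur():
    s=robot.observe();return np.array(s['tool_pos']),R.from_euler('xyz',s['tool_rot']),s
def row(p,Rt,p0=None,R0=None):
    if p0 is None: p0,R0,_=cur()
    t=R0.inv().apply(np.asarray(p)-p0)/.3; w=(R0.inv()*Rt).as_rotvec()/(np.pi/2)
    return np.r_[w,t].round(3).tolist()
E
python3 - <<'E'
from h import *
p,Rm,s=cur();print(p,s['tool_rot'])
print(row([.3,-.25,.40],R.from_euler('xyz',[np.pi,0,.9])))
E
```

```text
[ 0.16705991 -0.49767664  0.22664095] [-3.14145435e+00 -5.02087293e-05  3.23820109e-01]
[-0.0, -0.0, -0.367, 0.683, -0.642, -0.578]
```

arm_command([
  [[0,0,0,0,0,-0.3,-1],[0,0,-0.37,0.68,-0.64,-0.58,-1],[0,0,-0.37,0.68,-0.64,-0.58,-1],[0,0,-0.37,0.68,-0.64,-0.58,-1],[0,0,-0.37,0.68,-0.64,-0.58,-1],[0,0,-0.37,0.68,-0.64,-0.58,-1],[0,0,-0.37,0.68,-0.64,-0.58,-1],[0,0,-0.37,0.68,-0.64,-0.58,-1]],
], grip_force=20)

```text
time: 1.2
tool_pos: [0.3012, -0.2476, 0.4037]
tool_rot: [3.136, -0.0, 0.91]
contact_force: [-0.5, 0.2, -0.5]
opening: 0.0324
```

```bash
python3 - <<'E'
from h import *
p,Rm,s=cur();print(p,s['tool_rot'],s['qpos'].round(3),s['opening'])
print(row([.40,.02,.38],R.from_euler('xyz',[np.pi,0,1.3])))
E
```

```text
[ 0.301182   -0.24764398  0.40371697] [ 3.13585037e+00 -3.80667175e-05  9.09923130e-01] [-8.860e-01 -4.000e-03  1.472e+00  1.000e-03  1.668e+00 -2.250e-01] 0.032421201532797775
[0.004, 0.001, -0.248, 0.906, -0.288, 0.077]
```

arm_command([
  [[0,0,-0.25,0.9,-0.29,0.08,-1],[0,0,-0.25,0.9,-0.29,0.08,-1],[0,0,-0.25,0.9,-0.29,0.08,-1],[0,0,-0.25,0.9,-0.29,0.08,-1],[0,0,-0.25,0.9,-0.29,0.08,-1],[0,0,-0.25,0.9,-0.29,0.08,-1],[0,0,-0.25,0.9,-0.29,0.08,-1],[0,0,-0.25,0.9,-0.29,0.08,-1]],
])

```text
time: 2.0
tool_pos: [0.3977, 0.0153, 0.3762]
tool_rot: [-3.141, 0.001, 1.3]
contact_force: [0.0, -0.0, -0.3]
opening: 0.0005
```

```bash
python3 - <<'E'
from h import *
p,Rm,s=cur();print(p,s['tool_rot'],s['qpos'].round(3),s['opening'])
for n in ["top","scene"]:
    c=cam(n);u,v=proj(c,p);print(n,u,v)
    u0,v0=int(u)-50,int(v)-45
    im=cv2.resize(c["image"][max(v0,0):v0+90,max(u0,0):u0+100,::-1],None,fx=6,fy=6,interpolation=cv2.INTER_CUBIC)
    for o,col in [([0,0,0],(0,0,255)),([.0095,0,0],(0,255,0)),([-.0095,0,0],(255,0,0))]:
        u,v=proj(c,p+Rm.apply(o));cv2.circle(im,(int((u-u0+.5)*6),int((v-v0+.5)*6)),2,col,-1)
    cv2.imwrite(f"pics/e_{n}.png",im)
E
```

```text
[0.39771249 0.01527286 0.37624396] [-3.14069811e+00  9.23223713e-04  1.29954559e+00] [-1.540e-01  2.000e-02  1.520e+00 -1.000e-03  1.603e+00  1.170e-01] 0.0005311594046129403
top 316.0502924195886 238.5566389885351
scene 246.9793557031577 125.49255837957944
```

View pics/e_top.png

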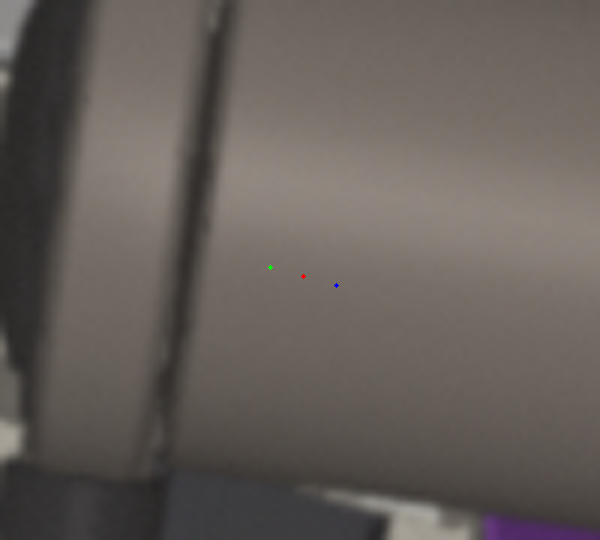

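View pics/e_scene.png

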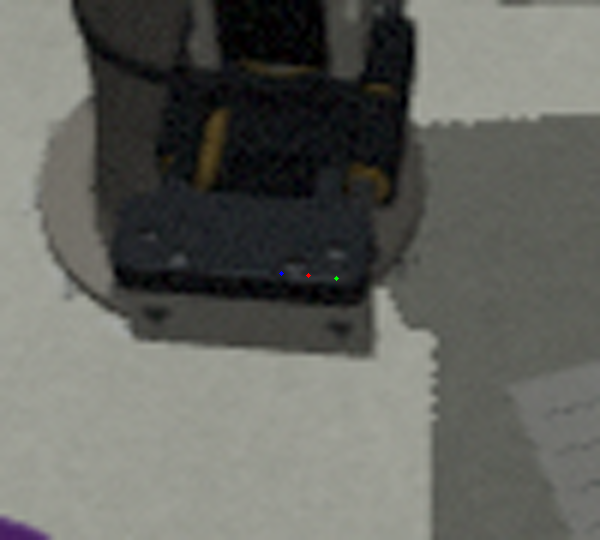

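```bash
cat >> h.py <<'E'
def fish(c,p):
    M=c["cam_to_world"];q=M[:3,:3].T@(np.asarray(p)-M[:3,3]);r=np.hypot(q[0],q[1]);th=np.arctan2(r,q[2])
    return c["cx"]+c["f"]*th*q[0]/r,c["cy"]+c["f"]*th*q[1]/r
def wcam():
    c=robot.read_camera("wrist");c["f"]=210/np.tan(np.radians(c["fov_y"])/2);return c
def wpts(c):
    z=c["z_map"];v,u=np.mgrid[:420,:560];a=u-c["cx"];b=v-c["cy"];r=np.hypot(a,b)+1e-9;th=r/c["f"];k=np.tan(th)/r*z
    M=c["cam_to_world"];return np.stack([a*k,b*k,z],-1)@M[:3,:3].T+M[:3,3]
E
python3 - <<'E'
from h import *
c=wcam();im=c["image"][:,:,::-1].copy()
P=wpts(c);hsv=cv2.cvtColor(c["image"],cv2.COLOR_RGB2HSV)
cv2.imwrite("pics/f_wrist.png",im)
m=(hsv[...,2]<60)&(P[...,2]>.15)&(P[...,2]<.23)&(P[...,0]>.45)
k,l,st,ce=cv2.connectedComponentsWithStats(m.astype('uint8'))
for i in range(1,k):
    if st[i,4]>60: q=P[l==i];print(st[i],ce[i],np.median(q,0).round(4),q.min(0).round(4),q.max(0).round(4))
m=(abs(P[...,2])<.03)&(c["z_map"]>0);q=P[m];A=np.c_[q[:,:2],np.ones(len(q))];print(np.linalg.lstsq(A,q[:,2],rcond=None)[0])
m=(hsv[...,0]>8)&(hsv[...,0]<22)&(hsv[...,1]>90)&(P[...,2]<.04);q=P[m];print("cork",m.sum(),q.min(0),q.max(0))
E
```

```text
[356   0  34  19 453] [370.99558499   7.26269316] [0.5654 0.1972 0.1636] [0.5481 0.1867 0.1537] [0.5939 0.2066 0.1709]
[398  52  34  30 776] [414.81185567  66.63273196] [0.5803 0.1128 0.2052] [0.5693 0.098  0.1631] [0.6002 0.1285 0.2076]
[-0.00058422 -0.00570435  0.00196678]
cork 5284 [ 0.45933991 -0.59998308 -0.00086727] [0.83263002 0.08405585 0.03841465]
```

View pics/f_wrist.png

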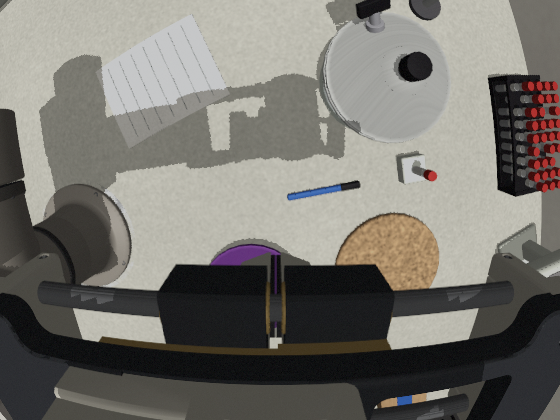

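```bash
cat >> h.py <<'E'
def knob(P,hsv,x=(.5,.68),y=(.03,.17),zt=.206):
    m=(hsv[...,2]<70)&(abs(P[...,2]-zt)<.0045)&(P[...,0]>x[0])&(P[...,0]<x[1])&(P[...,1]>y[0])&(P[...,1]<y[1])
    k,l,st,ce=cv2.connectedComponentsWithStats(m.astype('uint8'))
    i=1+np.argmax(st[1:,4]);q=P[l==i]
    (cx,cy),r=cv2.minEnclosingCircle((q[:,:2]*1000).astype(np.float32));return q[:,2].mean().round(4),q[:,:2].mean(0).round(4),(round(cx,1),round(cy,1),round(r,1)),st[i,4]
E
python3 - <<'E'
from h import *
for n in ["top","scene","wrist"]:
    if n=="wrist": c=wcam();P=wpts(c)
    else: c=cam(n);P=pts(c)
    hsv=cv2.cvtColor(c["image"],cv2.COLOR_RGB2HSV)
    print(n,"knob",knob(P,hsv))
    # cork circle via top plane
    m=(hsv[...,0]>8)&(hsv[...,0]<22)&(hsv[...,1]>90)&(abs(P[...,2]-.012)<.01)&(np.hypot(P[...,0]-.556,P[...,1]+.213)<.13)
    cs=max(cv2.findContours(cv2.morphologyEx(m.astype('uint8'),cv2.MORPH_CLOSE,np.ones((3,3))),0,1)[0],key=cv2.contourArea)[:,0]
    e=P[cs[:,1],cs[:,0]];A=np.c_[2*e[:,:2],np.ones(len(e))];s=np.linalg.lstsq(A,(e[:,:2]**2).sum(1),rcond=None)[0];print(" cork",s[:2].round(4),np.sqrt(s[2]+s[0]**2+s[1]**2).round(4))
    # flange rim circle z ~.11-.122
    m=(P[...,2]>.1095)&(np.hypot(P[...,0]-.585,P[...,1]-.114)<.11)&(P[...,2]<.2)&(hsv[...,2]>70)&(hsv[...,1]<60)
    cs=max(cv2.findContours(m.astype('uint8'),0,1)[0],key=cv2.contourArea)[:,0]
    e=P[cs[:,1],cs[:,0]];d=np.hypot(e[:,0]-.585,e[:,1]-.114);e=e[(d>.07)]
    A=np.c_[2*e[:,:2],np.ones(len(e))];s=np.linalg.lstsq(A,(e[:,:2]**2).sum(1),rcond=None)[0];print(" lid",s[:2].round(4),np.sqrt(s[2]+s[0]**2+s[1]**2).round(4),e[:,2].mean())
    # handle
    m=(hsv[...,2]<60)&(P[...,2]>.14)&(P[...,2]<.185)&(np.hypot(P[...,0]-.57,P[...,1]-.2)<.04)
    q=P[m];cc,ax,_=cv2.minAreaRect((q[:,:2]*1000).astype(np.float32));u,sv,vt=np.linalg.svd(q-q.mean(0));print(" handle",cc,ax,_,q[:,2].mean(),vt[0])
E
```

```text
top knob (np.float64(0.2055), array([0.5816, 0.1153]), (582.2, 115.5, 14.6), np.int32(140))
 cork [ 0.5828 -0.2205] 0.0795
 lid [0.5847 0.1162] 0.0876 0.12287514891802137
 handle (568.306884765625, 201.1689453125) (42.13961410522461, 15.779684066772461) 13.69912052154541 0.16472706432759848 [-0.96263784 -0.27018246  0.0181612 ]
scene knob (np.float64(0.2052), array([0.5853, 0.1149]), (584.6, 115.2, 16.1), np.int32(146))
 cork [ 0.5547 -0.2126] 0.1025
 lid [0.5849 0.1152] 0.0888 0.11625964964447066
 handle (571.2426147460938, 200.8321533203125) (45.53837966918945, 15.442623138427734) 15.939035415649414 0.1626061864070068 [ 0.96922479  0.23744672 -0.06497975]
wrist knob (np.float64(0.2054), array([0.5845, 0.1131]), (585.4, 113.4, 15.8), np.int32(581))
 cork [ 0.5674 -0.1859] 0.0862
 lid [0.5856 0.1126] 0.089 0.11625095979612263
 handle (571.1420288085938, 199.6576690673828) (45.891727447509766, 17.987613677978516) 13.230060577392578 0.1632589316624025 [ 0.9885352   0.1089822  -0.10450376]
```

```bash
cat >> h.py <<'E'
K=np.array([.585,.1145,.192]);au=np.radians(99.1);U=np.array([np.cos(au),np.sin(au),0]);Z=np.array([0,0,1.]);T=np.cross(Z,U)
H=K+.088*U-[0,0,.033]
ER=np.cos(np.radians(40))*U-np.sin(np.radians(40))*Z;N=np.sin(np.radians(40))*U+np.cos(np.radians(40))*Z
al=np.radians(45)
RT=R.from_matrix(np.c_[np.cos(al)*U-np.sin(al)*Z,-T,-(np.sin(al)*U+np.cos(al)*Z)])
def tc(ce,ct,n=-.006,w=.019): return H+ER*(ce+.0095)+T*(ct+w)+N*n
E
python3 - <<'E'
from h import *
p,Rm,s=cur()
print(H,RT.as_euler('xyz'))
st=tc(.025,.012)-RT.as_matrix()[:,2]*.12;print(tc(.025,.012),st)
print(row([.36,.28,.42],RT))
E
```

```text
[0.57108209 0.20139241 0.159     ] [3.14159265 0.78539816 1.72962129]
[0.53690235 0.21877723 0.13222756] [0.52348219 0.30256207 0.21708037]
[-0.108, -0.492, -0.262, 0.818, -0.361, -0.144]
```

arm_command([
  [[-0.11,-0.49,-0.26,0.82,-0.36,-0.14,-1],[-0.11,-0.49,-0.26,0.82,-0.36,-0.14,-1],[-0.11,-0.49,-0.26,0.82,-0.36,-0.14,-1],[-0.11,-0.49,-0.26,0.82,-0.36,-0.14,-1],[-0.11,-0.49,-0.26,0.82,-0.36,-0.14,-1],[-0.11,-0.49,-0.26,0.82,-0.36,-0.14,-1],[-0.11,-0.49,-0.26,0.82,-0.36,-0.14,-1],[-0.11,-0.49,-0.26,0.82,-0.36,-0.14,-1]],
])

```text
time: 3.1
tool_pos: [0.3597, 0.2834, 0.416]
tool_rot: [-3.14, 0.787, 1.735]
contact_force: [-0.6, 0.4, 0.6]
opening: 0.0003
```

```bash
python3 - <<'E'
from h import *
p,Rm,s=cur();print(p,s['tool_rot'],s['qpos'].round(3))
print(row(tc(.025,.012)-RT.as_matrix()[:,2]*.12,RT))
E
```

```text
[0.3597247  0.28339325 0.41603347] [-3.14025108  0.78726251  1.73519895] [ 0.874  0.439  1.116 -0.655  2.064  0.535]
[0.002, 0.001, 0.003, 0.451, 0.55, 0.486]
```

arm_command([
  [[0,0,0,0.45,0.55,0.49,-1],[0,0,0,0.45,0.55,0.49,-1],[0,0,0,0.45,0.55,0.49,-1],[0,0,0,0.45,0.55,0.49,-1],[0,0,0,0.45,0.55,0.49,-1],[0,0,0,0.45,0.55,0.49,-1],[0,0,0,0.45,0.55,0.49,-1]],
])

```text
time: 3.8
tool_pos: [0.526, 0.2971, 0.2195]
tool_rot: [3.138, 0.783, 1.722]
contact_force: [0.7, 0.6, 0.1]
opening: 0.0003
```

```bash
python3 - <<'E'
from h import *
p,Rm,s=cur();print(p,s['tool_rot'],s['qpos'].round(3))
print(row(tc(.025,.012),RT))
for n in ["top","scene"]:
    c=cam(n);x0,y0=(130,60) if n=="top" else (250,130)
    im=cv2.resize(c["image"][y0:y0+150,x0:x0+190,::-1],None,fx=4,fy=4,interpolation=cv2.INTER_CUBIC)
    for o,col in [([0,0,0],(0,0,255)),([.0095,0.019,0],(0,255,0)),([-.0095,.019,0],(255,0,0))]:
        u,v=proj(c,p+Rm.apply(o));cv2.circle(im,(int((u-x0+.5)*4),int((v-y0+.5)*4)),2,col,-1)
    cv2.imwrite(f"pics/g_{n}.png",im)
c=wcam();cv2.imwrite("pics/g_wrist.png",c["image"][:,:,::-1])
E
```

```text
[0.52603805 0.29714048 0.21953406] [3.13763672 0.78291445 1.72194563] [ 0.706  0.775  1.048 -0.658  1.752  0.578]
[-0.001, -0.002, -0.003, 0.018, -0.005, 0.392]
```

View pics/g_top.png

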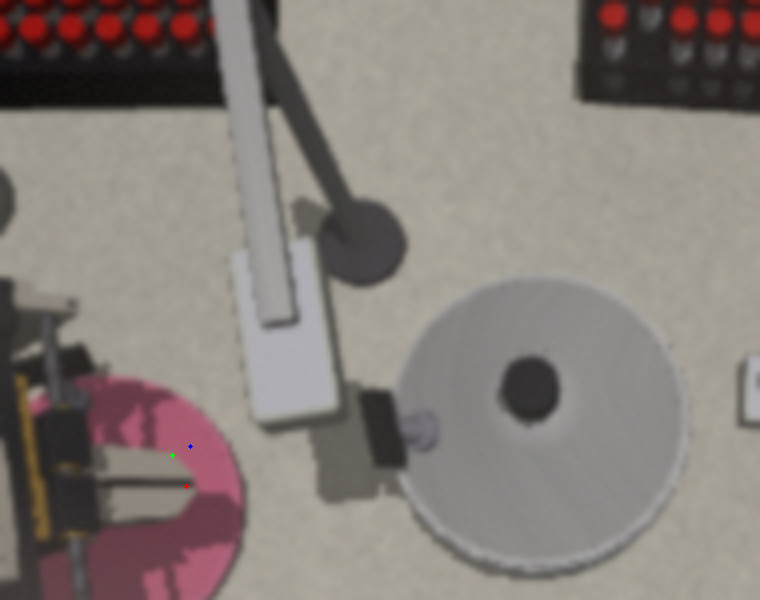

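View pics/g_scene.png

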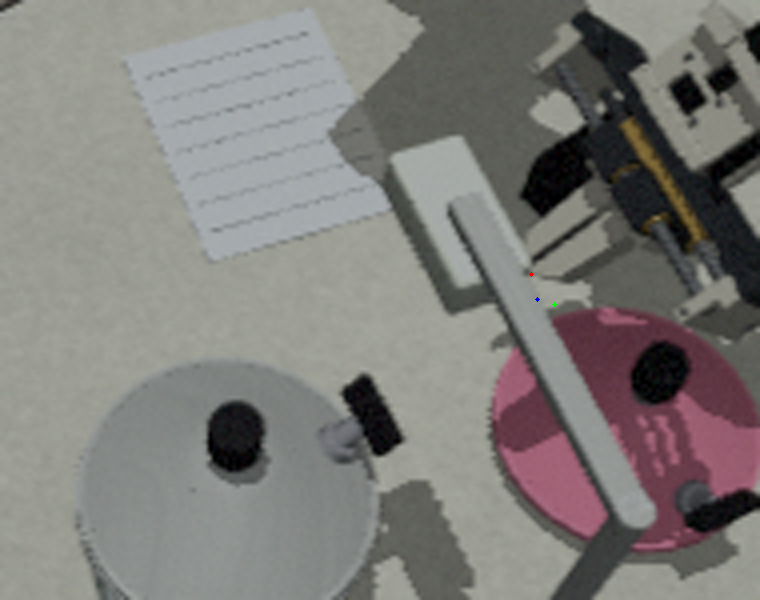

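View pics/g_wrist.png

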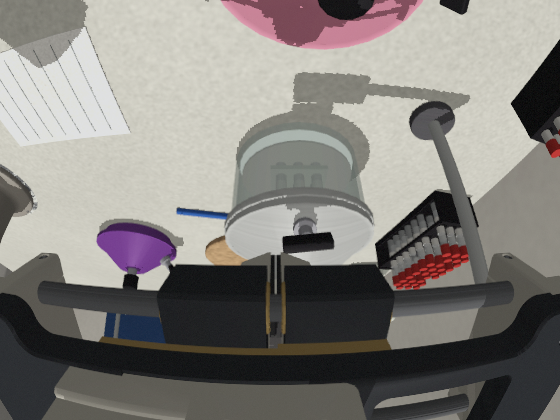

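```bash
sed -i 's/n=-.006,w=.019/n=-.008,w=.013/' h.py; python3 - <<'E'
from h import *
print(row(tc(.022,.012),RT))
E
```

```text
[0.003, -0.003, -0.004, 0.01, 0.014, 0.414]
```

arm_command([
  [[0,0,0,0.01,0.015,0.1,-1],[0,0,0,0.01,0.015,0.2,-1],[0,0,0,0.01,0.015,0.3,-1],[0,0,0,0.01,0.015,0.36,-1],[0,0,0,0.01,0.015,0.415,-1],[0,0,0,0.01,0.015,0.415,-1]],
])

```text
time: 4.55
tool_pos: [0.5428, 0.215, 0.1308]
tool_rot: [3.135, 0.783, 1.725]
contact_force: [0.2, -0.0, 0.3]
opening: 0.0005
```

```bash
cat > look.py <<'E'
import sys
from h import *
tag=sys.argv[1]
p,Rm,s=cur();print(p,s['tool_rot'],s['qpos'].round(3),s['contact_force'])
ims=[]
for n in ["top","scene"]:
    c=cam(n);x0,y0=(180,120) if n=="top" else (280,185)
    ims.append(cv2.resize(c["image"][y0:y0+75,x0:x0+100,::-1],None,fx=4,fy=4,interpolation=cv2.INTER_CUBIC))
c=wcam();ims.append(cv2.resize(c["image"][180:280,230:380,::-1],(400,300)))
z=np.zeros_like(ims[0])
cv2.imwrite(f"pics/{tag}.png",np.vstack([np.hstack(ims[:2]),np.hstack([ims[2],z])]))
E
python3 look.py i1; python3 - <<'E'
from h import *
for a in [(.022,.012),(.005,.012)]: print(row(tc(*a),RT))
E
```

```text
[0.54284593 0.21496393 0.13075106] [3.13536253 0.78274046 1.72460342] [ 0.597  0.78   1.303 -0.698  1.482  0.659] [ 0.15811083 -0.01325254  0.30470465]
[0.004, -0.002, -0.003, -0.004, -0.001, -0.001]
[0.004, -0.002, -0.003, -0.06, -0.001, 0.004]
```

View pics/i1.png

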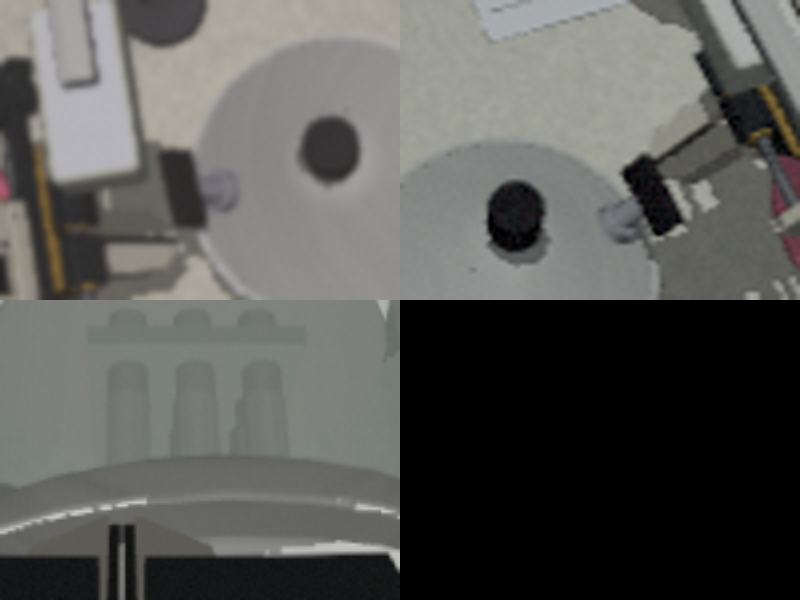

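```bash
python3 - <<'E'
from h import *
for th in [0,.3,.6,.9,1.2,1.4,1.57]:
    s=.012;ct=s*np.cos(th)+.005*np.sin(th);ce=-s*np.sin(th)+.005*np.cos(th)
    print(th,row(tc(ce,ct),RT)[3:])
E
```

```text
0 [-0.06, -0.001, 0.004]
0.3 [-0.073, -0.004, 0.005]
0.6 [-0.086, -0.003, 0.006]
0.9 [-0.098, 0.001, 0.007]
1.2 [-0.108, 0.009, 0.008]
1.4 [-0.113, 0.016, 0.009]
1.57 [-0.117, 0.022, 0.009]
```

arm_command([
  [[0,0,0,-0.04,0,0.004,-1],[0,0,0,-0.06,0,0.004,-1],[0,0,0,-0.067,-0.002,0.005,-1],[0,0,0,-0.073,-0.004,0.005,-1],[0,0,0,-0.08,-0.004,0.006,-1],[0,0,0,-0.086,-0.003,0.006,-1],[0,0,0,-0.086,-0.003,0.006,-1]],
])

```text
time: 5.4
tool_pos: [0.5454, 0.1968, 0.1459]
tool_rot: [3.137, 0.782, 1.727]
contact_force: [0.2, 3.5, -4.4]
opening: 0.0004
```

```bash
python3 look.py i2; python3 - <<'E'
from h import *
for th in [.6,.9,1.2,1.4,1.57]:
    s=.012;ct=s*np.cos(th)+.005*np.sin(th);ce=-s*np.sin(th)+.005*np.cos(th)
    print(th,row(tc(ce,ct),RT)[3:])
E
```

```text
[0.54536067 0.19676874 0.14590121] [3.1369981  0.78200664 1.72709022] [ 0.571  0.746  1.326 -0.707  1.475  0.634] [ 0.22245565  3.50284519 -4.39771545]
0.6 [-0.004, 0.001, -0.007]
0.9 [-0.016, 0.006, -0.006]
1.2 [-0.027, 0.014, -0.006]
1.4 [-0.032, 0.021, -0.005]
1.57 [-0.035, 0.027, -0.005]
```

View pics/i2.png

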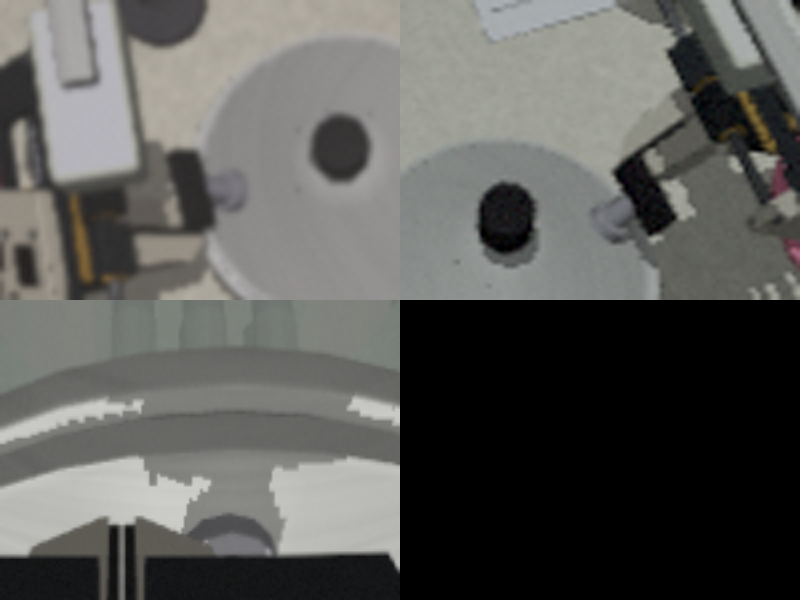

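The lid slid ~5 mm sideways and the bar hardly turned, so a one-sided push doesn't work. I'll back off and turn the bar with a pure couple instead, by closing the jaws diagonally on it.

arm_command([
  [[0,0,0,0.04,0,0,-1],[0,0,0,0.08,0,0,-1],[0,0,0,0.08,0,-0.15,-1],[0,0,0,0.08,0,-0.3,0],[0,0,0,0.08,0,-0.45,0.2],[0,0,0,0.08,0,-0.45,0.2],[0,0,0,0.08,0,-0.45,0.2]],
])

```text
time: 6.25
tool_pos: [0.5273, 0.308, 0.225]
tool_rot: [3.135, 0.783, 1.727]
contact_force: [-0.7, 0.3, -1.2]
opening: 0.0274
```

```bash
cat > meas.py <<'E'
from h import *
p,Rm,s=cur();print(p,s['tool_rot'].round(3),s['qpos'].round(3),s['contact_force'].round(1),s['opening'])
for n in ["top","scene"]:
    c=cam(n);P=pts(c)
    hsv=cv2.cvtColor(c["image"],cv2.COLOR_RGB2HSV)
    print(n,"knob",knob(P,hsv))
    m=(hsv[...,2]<55)&(P[...,2]>.14)&(P[...,2]<.185)&(np.hypot(P[...,0]-.57,P[...,1]-.198)<.035)
    k,l,st,ce=cv2.connectedComponentsWithStats(m.astype('uint8'));q=P[l==1+np.argmax(st[1:,4])]
    cc,ax,a=cv2.minAreaRect((q[:,:2]*1000).astype(np.float32));print(" handle",np.round(cc,1),np.round(ax,1),round(a,1),len(q))
E
python3 meas.py; python3 look.py i3
```

```text
[0.52727651 0.30799002 0.22498719] [3.135 0.783 1.727] [ 0.718  0.786  1.011 -0.66   1.774  0.567] [-0.7  0.3 -1.2] 0.027400698834347013
top knob (np.float64(0.2055), array([0.5819, 0.1112]), (582.6, 111.4, 14.7), np.int32(139))
 handle [567.4 196.9] [40.5 13.6] 14.3 108
scene knob (np.float64(0.2051), array([0.5855, 0.1108]), (584.9, 111.3, 15.5), np.int32(139))
 handle [571.5 196.7] [44.1 15.2] 13.3 138
[0.52713523 0.30628531 0.2237616 ] [3.13962028 0.78513247 1.72816659] [ 0.716  0.786  1.014 -0.66   1.774  0.567] [0.0967693  0.35752041 0.09145343]
```

View pics/i3.png

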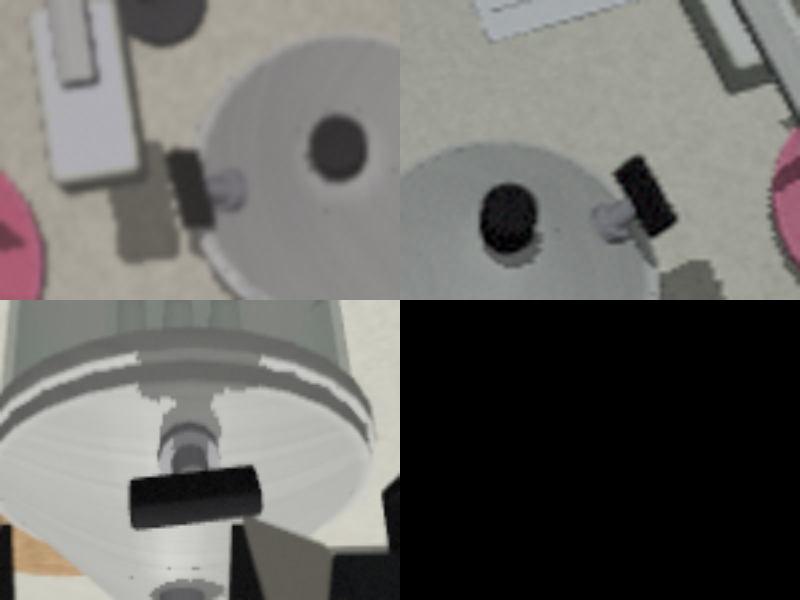

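```bash
cat >> h.py <<'E'
K=np.array([.585,.1105,.192]);H=K+.088*U-[0,0,.033]
al=np.radians(50)
RT5=R.from_matrix(np.c_[np.cos(al)*U-np.sin(al)*Z,-T,-(np.sin(al)*U+np.cos(al)*Z)])
def grasp(phi,back=0.,dep=.008):
    r=R.from_rotvec(-phi*N)*RT5; return H+r.as_matrix()[:,2]*(dep-back),r
E
python3 - <<'E'
from h import *
p,r=grasp(.72,.11);print(p,r.as_euler('xyz'),r.as_matrix().round(2).tolist());print(row(p,r))
E
```

```text
[0.57078888 0.27306747 0.22739006] [2.57787515 0.65471343 0.77057467] [[0.57, 0.82, 0.0], [0.55, -0.38, -0.74], [-0.61, 0.42, -0.67]]
[0.06, -0.054, 0.453, -0.1, 0.126, 0.085]
```

arm_command([
  [[0.06,-0.055,0.455,-0.1,0.125,0,0.35],[0.06,-0.055,0.455,-0.1,0.125,0,0.35],[0.06,-0.055,0.455,-0.1,0.125,0,0.35],[0.06,-0.055,0.455,-0.1,0.125,0.085,0.35],[0.06,-0.055,0.455,-0.1,0.125,0.085,0.35],[0.06,-0.055,0.455,-0.1,0.125,0.085,0.35],[0.06,-0.055,0.455,-0.1,0.125,0.085,0.35]],
], grip_force=15)

```text
time: 7.2
tool_pos: [0.5709, 0.2739, 0.2282]
tool_rot: [2.577, 0.654, 0.771]
contact_force: [0.5, 0.6, 0.4]
opening: 0.0621
```

```bash
python3 look.py i4; python3 - <<'E'
from h import *
p,r=grasp(.72);print(row(p,r))
_,_,s=cur();print(s['opening'])
c=wcam();cv2.imwrite("pics/i4w.png",c["image"][:,:,::-1])
E
```

```text
[0.57089475 0.27391995 0.2282389 ] [2.57698844 0.65403316 0.77105471] [ 0.63   0.886  0.833 -0.692  1.908  1.163] [0.49167939 0.554088   0.37307451]
[0.001, -0.001, -0.001, -0.0, -0.0, 0.374]
0.06187926501814559
```

View pics/i4w.png

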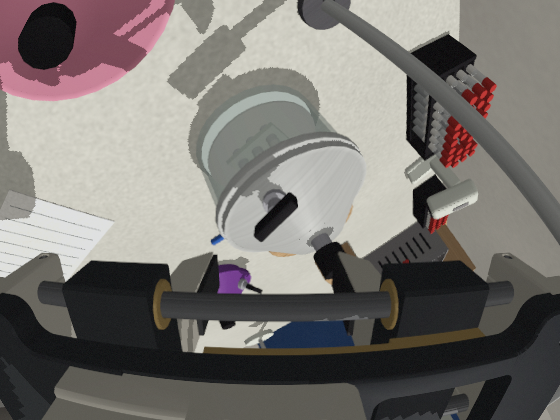

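View pics/i4.png

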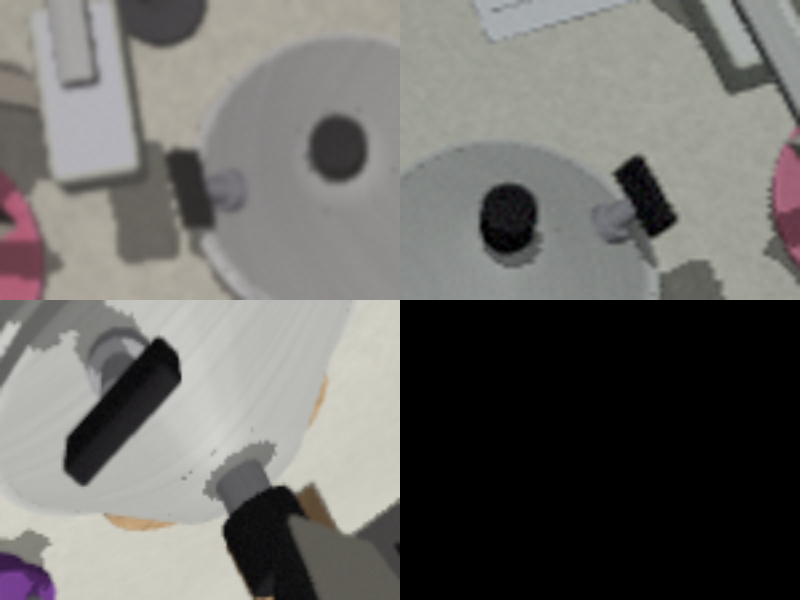

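arm_command([
  [[0,0,0,0,0,0.12,0.35],[0,0,0,0,0,0.22,0.35],[0,0,0,0,0,0.3,0.35],[0,0,0,0,0,0.35,0.35],[0,0,0,0,0,0.375,0.35],[0,0,0,0,0,0.375,0.35]],
])

```text
time: 8.0
tool_pos: [0.571, 0.1905, 0.1529]
tool_rot: [2.576, 0.653, 0.768]
contact_force: [-0.2, 0.3, 1.0]
opening: 0.0621
```

```bash
python3 look.py i5
```

```text
[0.57104481 0.19049829 0.15289161] [2.57558172 0.65304804 0.76836615] [ 0.535  0.843  1.137 -0.697  1.648  1.265] [-0.21535329  0.29620482  0.99971494]
```

View pics/i5.png

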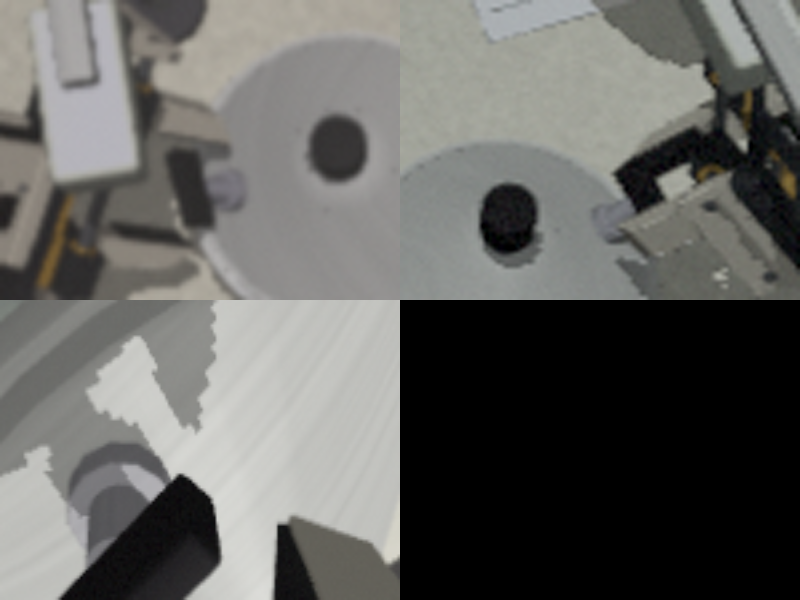

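arm_command([
  [[0,0,0,0,0,0,0.1],[0,0,0,0,0,0,-0.1],[0,0,0,0,0,0,-0.3],[0,0,0,0,0,0,-0.5],[0,0,0,0,0,0,-0.7],[0,0,0,0,0,0,-1],[0,0,0,0,0,0,-1],[0,0,0,0,0,0,-1]],
], grip_force=12)

```text
time: 8.95
tool_pos: [0.5712, 0.191, 0.153]
tool_rot: [2.575, 0.652, 0.768]
contact_force: [-0.4, 0.4, 1.3]
opening: 0.012
```

```bash
python3 meas.py; python3 look.py i6
```

```text
[0.57115824 0.19098438 0.15300044] [2.575 0.652 0.768] [ 0.536  0.843  1.136 -0.697  1.648  1.265] [-0.4  0.4  1.3] 0.011983538866880911
top knob (np.float64(0.2055), array([0.5821, 0.1112]), (582.4, 111.1, 14.8), np.int32(138))
 handle [563. 203.] [50.1 15. ] 79.7 87
scene knob (np.float64(0.2051), array([0.5858, 0.1109]), (585.3, 111.2, 15.3), np.int32(142))
 handle [559.8 204.3] [14.  51.3] 1.8 87
[0.57117498 0.19097324 0.1529901 ] [2.57524126 0.65204114 0.76825864] [ 0.536  0.843  1.136 -0.697  1.648  1.265] [-0.19915779  1.55364309  0.56956156]
```

View pics/i6.png

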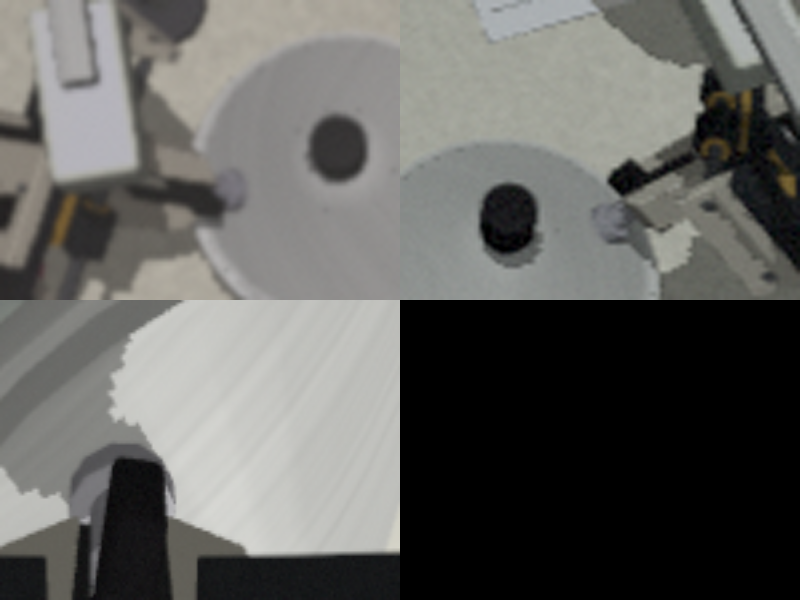

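```bash
python3 - <<'E'
from h import *
for f in [.54,.36,.18,0]:
    p,r=grasp(f);print(f,row(p,r))
E
```

```text
0.54 [-0.019, -0.001, -0.115, -0.0, 0.001, -0.003]
0.36 [-0.039, -0.001, -0.228, -0.0, 0.002, -0.003]
0.18 [-0.059, -0.0, -0.34, 0.0, 0.002, -0.003]
0 [-0.079, -0.0, -0.453, 0.001, 0.003, -0.003]
```

arm_command([
  [[0,0,0,0,0,0,0.35],[0,0,0,0,0,0,0.35],[0,0,0,0,0,0,0.35],[0,0,0,0,0,0,0.35]],
])

```text
time: 9.6
tool_pos: [0.5712, 0.1908, 0.1529]
tool_rot: [2.575, 0.652, 0.768]
contact_force: [0.1, -0.1, -0.1]
opening: 0.04
```

arm_command([
  [[0,0,0,0,0,0,0.35],[0,0,0,0,0,0,0.35],[-0.02,0,-0.08,0,0,0,0.35],[-0.035,0,-0.16,0,0,-0.003,0.35],[-0.045,0,-0.24,0,0,-0.003,0.35],[-0.06,0,-0.32,0,0.002,-0.003,0.35],[-0.07,0,-0.4,0,0.002,-0.003,0.35],[-0.08,0,-0.455,0,0.003,-0.003,0.35]],
])

```text
time: 10.4
tool_pos: [0.5719, 0.1913, 0.154]
tool_rot: [-3.136, 0.873, 1.741]
contact_force: [-0.4, 0.2, -0.2]
opening: 0.0622
```

```bash
python3 meas.py; python3 look.py i7;  python3 - <<'E'
from h import *
p,r=grasp(0);print(row(p,r))
E
```

```text
[0.57187482 0.1912575  0.15399876] [-3.136  0.873  1.741] [ 0.57   0.805  1.241 -0.781  1.546  0.61 ] [-0.4  0.2 -0.2] 0.062187440088686444
top knob (np.float64(0.2056), array([0.582 , 0.1111]), (582.1, 111.4, 14.5), np.int32(139))
 handle [568.1 198.1] [43.  13.2] 43.1 93
scene knob (np.float64(0.2051), array([0.5856, 0.111 ]), (585.1, 111.1, 14.9), np.int32(136))
 handle [571.1 197.8] [43.9 15.2] 41.3 153
[0.57168161 0.19128045 0.15412177] [-3.13995195  0.87289649  1.73505321] [ 0.57   0.805  1.241 -0.78   1.547  0.614] [-0.57446512  0.73656891  0.614324  ]
[0.001, 0.0, 0.0, 0.001, 0.0, 0.0]
```

View pics/i7.png

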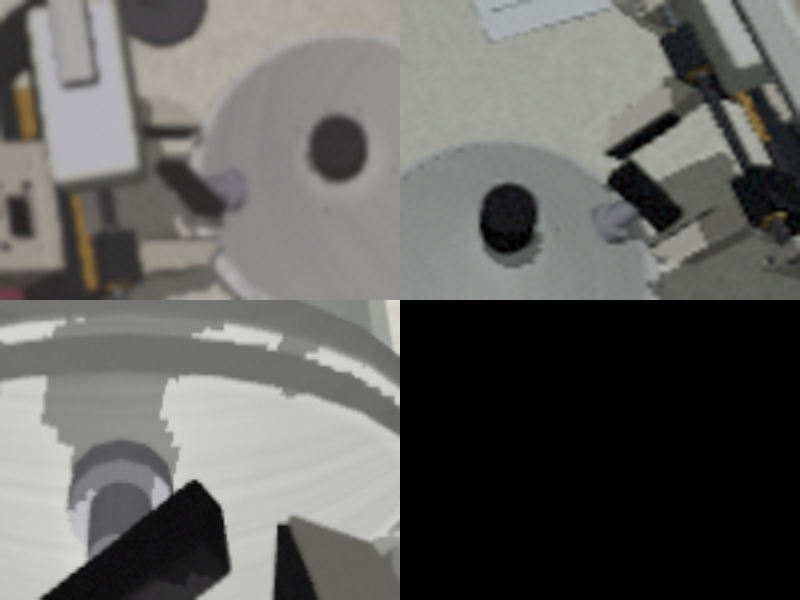

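arm_command([
  [[0,0,0,0,0,0,0.1],[0,0,0,0,0,0,-0.1],[0,0,0,0,0,0,-0.3],[0,0,0,0,0,0,-0.5],[0,0,0,0,0,0,-0.7],[0,0,0,0,0,0,-1],[0,0,0,0,0,0,-1],[0,0,0,0,0,0,-1]],
], grip_force=20)

```text
time: 11.45
tool_pos: [0.5717, 0.1912, 0.1541]
tool_rot: [-3.14, 0.873, 1.734]
contact_force: [-3.3, -0.4, 1.3]
opening: 0.0099
```

```bash
python3 meas.py; python3 look.py i8
```

```text
[0.57166697 0.19117468 0.15406655] [-3.14   0.873  1.734] [ 0.57   0.806  1.241 -0.78   1.547  0.615] [-3.3 -0.4  1.3] 0.009868244784828365
top knob (np.float64(0.2054), array([0.5819, 0.1112]), (582.1, 111.5, 14.3), np.int32(140))
 handle [569.3 197.3] [37.8  8. ] 87.5 61
scene knob (np.float64(0.205), array([0.5858, 0.1109]), (585.1, 111.1, 15.6), np.int32(143))
 handle [567.5 201.5] [10.7 52.7] 20.2 99
[0.57166381 0.19114676 0.15408039] [-3.14010526  0.87310622  1.73378554] [ 0.57   0.806  1.241 -0.78   1.547  0.615] [-2.25891829 -0.19909436  1.81979156]
```

View pics/i8.png

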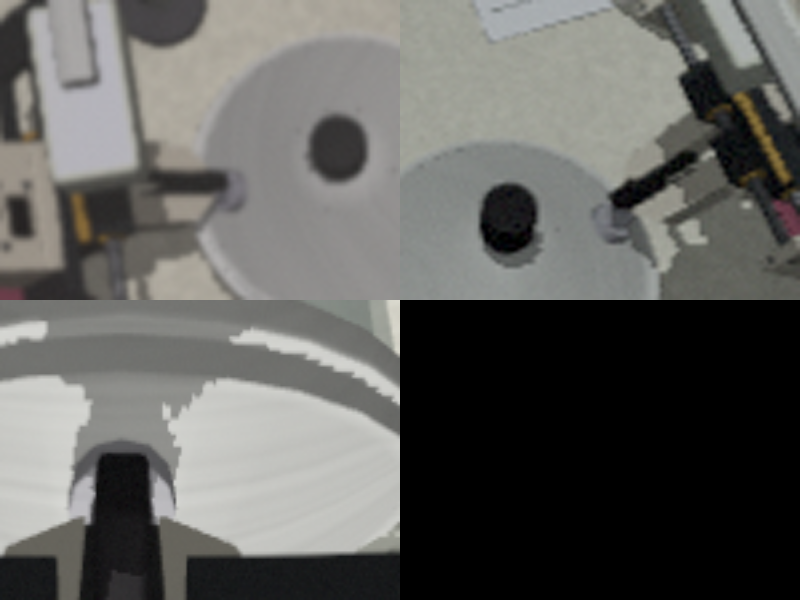

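The tap is open: the bar points at the knob, the pads close flat on it at 9.9 mm, and the lid has stayed put. Now I'll release and retreat.

arm_command([
  [[0,0,0,0,0,0,-0.5],[0,0,0,0,0,0,-0.2],[0,0,0,0,0,0,0],[0,0,0,0,0,-0.1,0],[0,0,0,0,0,-0.25,0],[0,0,0,0,0,-0.4,0],[0,0,0,0,0,-0.5,0],[0,0,0,0,0,-0.5,0]],
])

```text
time: 12.5
tool_pos: [0.5535, 0.3079, 0.2529]
tool_rot: [3.134, 0.87, 1.73]
contact_force: [-0.9, 0.1, 0.6]
opening: 0.0457
```

```bash
python3 meas.py; python3 look.py i9;  python3 - <<'E'
from h import *
print(row([.38,.26,.42],R.from_euler('xyz',[np.pi,0.35,1.74])))
E
```

```text
[0.55348549 0.30794353 0.25290253] [3.134 0.87  1.73 ] [ 0.716  0.841  0.878 -0.753  1.873  0.491] [-0.9  0.1  0.6] 0.04572930208808587
top knob (np.float64(0.2054), array([0.5819, 0.1112]), (582.6, 111.3, 14.8), np.int32(139))
 handle [567.2 197.5] [ 6.8 39. ] 6.1 60
scene knob (np.float64(0.2051), array([0.586 , 0.1109]), (585.4, 111.8, 15.6), np.int32(141))
 handle [571.5 197.3] [ 9.3 41. ] 5.6 102
[0.55346405 0.30476145 0.24979224] [-3.14076584  0.87297816  1.73450623] [ 0.713  0.843  0.886 -0.753  1.87   0.492] [ 1.27634399 -0.46128197 -0.40917106]
[-0.005, 0.334, -0.003, -0.467, -0.596, -0.326]
```

View pics/i9.png

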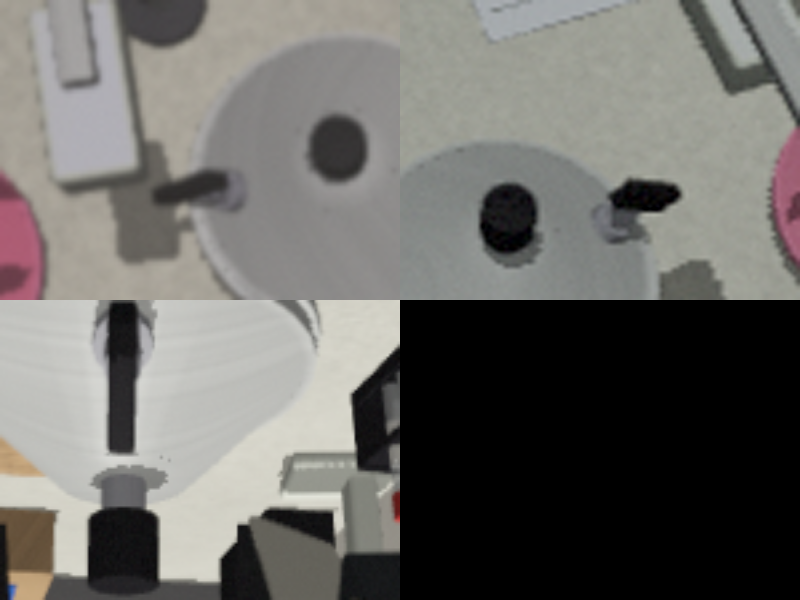

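The bar points straight at the knob at (122,540) in the wrist crop, so the tap is fully open and the lid is still seated. Next I'll go round the lamp on the robot side.

arm_command([
  [[0,0,0,-0.05,-0.2,-0.2,0.3],[0,0.1,0,-0.3,-0.4,-0.32,0.3],[0,0.33,0,-0.47,-0.6,-0.32,0.3],[0,0.33,0,-0.47,-0.6,-0.32,0.3],[0,0.33,0,-0.47,-0.6,-0.32,0.3],[0,0.33,0,-0.47,-0.6,-0.32,0.3],[0,0.33,0,-0.47,-0.6,-0.32,0.3],[0,0.33,0,-0.47,-0.6,-0.32,0.3]],
])

```text
time: 13.55
tool_pos: [0.379, 0.2585, 0.4185]
tool_rot: [-3.138, 0.356, 1.733]
contact_force: [0.8, 0.8, -0.7]
opening: 0.0595
```

```bash
python3 - <<'E'
from h import *
p,Rm,s=cur();print(p,s['tool_rot'].round(3),s['qpos'].round(3))
for y in (1.0,.3): print(row([.42,.0,.40],R.from_euler('xyz',[np.pi,0,y])))
E
```

```text
[0.37904798 0.2584781  0.41846437] [-3.138  0.356  1.733] [ 0.645  0.256  1.182 -0.327  1.862  0.414]
[0.081, 0.217, 0.461, -0.796, -0.004, 0.362]
[0.161, 0.188, 0.902, -0.796, -0.004, 0.362]
```

arm_command([
  [[0.16,0.19,0.9,-0.8,0,0.36,0.4],[0.16,0.19,0.9,-0.8,0,0.36,0.4],[0.16,0.19,0.9,-0.8,0,0.36,0.4],[0.16,0.19,0.9,-0.8,0,0.36,0.4],[0.16,0.19,0.9,-0.8,0,0.36,0.4],[0.16,0.19,0.9,-0.8,0,0.36,0.4],[0.16,0.19,0.9,-0.8,0,0.36,0.4],[0.16,0.19,0.9,-0.8,0,0.36,0.4]],
])

```text
time: 14.35
tool_pos: [0.422, -0.0014, 0.3992]
tool_rot: [3.11, 0.058, 0.552]
contact_force: [0.2, 0.1, -0.0]
opening: 0.0639
```

```bash
python3 - <<'E'
from h import *
p,Rm,s=cur();print(p,s['tool_rot'].round(3),s['qpos'].round(3))
print(row([.52,-.06,.34],R.from_euler('xyz',[np.pi,0,-.6])))
E
```

```text
[ 0.42195927 -0.00142921  0.39917707] [3.11  0.058 0.552] [-0.139  0.086  1.391 -0.062  1.689  0.873]
[0.039, 0.021, 0.734, 0.187, 0.331, 0.198]
```

arm_command([
  [[0.04,0.02,0.73,0.1,0.1,0.05,0.4],[0.04,0.02,0.73,0.19,0.33,0.2,0.4],[0.04,0.02,0.73,0.19,0.33,0.2,0.4],[0.04,0.02,0.73,0.19,0.33,0.2,0.4],[0.04,0.02,0.73,0.19,0.33,0.2,0.4],[0.04,0.02,0.73,0.19,0.33,0.2,0.4],[0.04,0.02,0.73,0.19,0.33,0.2,0.4],[0.04,0.02,0.73,0.19,0.33,0.2,0.4]],
])

```text
time: 15.15
tool_pos: [0.5208, -0.0577, 0.3393]
tool_rot: [3.141, 0.002, -0.592]
contact_force: [0.7, 0.2, -0.4]
opening: 0.0644
```

```bash
python3 - <<'E'
from h import *
p,Rm,s=cur();print(p,s['tool_rot'].round(3),s['qpos'].round(3))
print(row([.575,.06,.29],R.from_euler('xyz',[np.pi,0,-1.25])))
E
```

```text
[ 0.52082245 -0.05774753  0.33926008] [ 3.141e+00  2.000e-03 -5.920e-01] [-0.257  0.28   1.305  0.     1.558  1.906]
[0.001, 0.001, 0.419, -0.069, -0.427, 0.164]
```

arm_command([
  [[0,0,0.42,0,-0.03,0.05,0.4],[0,0,0.42,0,-0.1,0.1,0.4],[0,0,0.42,-0.05,-0.25,0.164,0.4],[0,0,0.42,-0.07,-0.35,0.164,0.4],[0,0,0.42,-0.07,-0.427,0.164,0.4],[0,0,0.42,-0.07,-0.427,0.164,0.4]],
])

```text
time: 15.75
tool_pos: [0.5748, 0.0633, 0.2895]
tool_rot: [3.14, 0.0, -1.244]
contact_force: [-0.7, -0.3, -0.1]
opening: 0.064
```

```bash
python3 - <<'E'
from h import *
p,Rm,s=cur();print(p,s['tool_rot'].round(3),s['qpos'].round(3))
Rk=R.from_euler('xyz',[np.pi,0,-1.25])
print(row([.5853,.111,.29],Rk),row([.5853,.111,.175],Rk))
c=wcam();cv2.imwrite("pics/j1w.png",c["image"][:,:,::-1])
hsv=cv2.cvtColor(c["image"],cv2.COLOR_RGB2HSV);print(knob(wpts(c),hsv))
c=cam("scene");cv2.imwrite("pics/j1s.png",c["image"][:,:,::-1])
E
```

```text
[0.57482282 0.06329531 0.28947631] [ 3.14   0.    -1.244] [-0.023  0.406  1.254 -0.     1.483  2.792]
[0.001, 0.0, 0.004, -0.139, -0.084, -0.002] [0.001, 0.0, 0.004, -0.139, -0.085, 0.381]
(np.float64(0.2055), array([0.5869, 0.1077]), (586.4, 108.9, 16.0), np.int32(1023))
```

View pics/j1w.png

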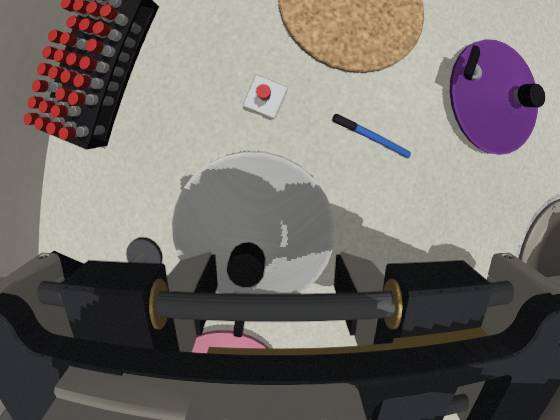

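View pics/j1s.png

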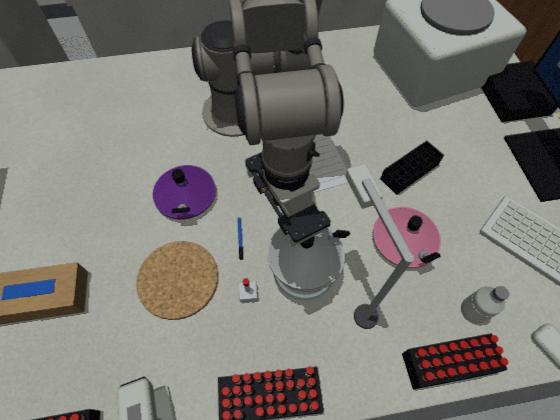

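arm_command([
  [[0,0,0,-0.08,-0.05,0,0.4],[0,0,0,-0.137,-0.084,0,0.4],[0,0,0,-0.137,-0.084,0.05,0.4],[0,0,0,-0.137,-0.084,0.15,0.4],[0,0,0,-0.137,-0.084,0.25,0.4],[0,0,0,-0.137,-0.084,0.33,0.4],[0,0,0,-0.137,-0.084,0.378,0.4],[0,0,0,-0.137,-0.084,0.378,0.4]],
])

```text
time: 16.65
tool_pos: [0.5836, 0.1063, 0.1771]
tool_rot: [3.139, -0.001, -1.246]
contact_force: [-0.1, 0.4, -0.1]
opening: 0.0645
```

```bash
python3 - <<'E'
from h import *
p,Rm,s=cur();print(p,s['tool_rot'].round(3),s['qpos'].round(3),s['contact_force'])
c=wcam();cv2.imwrite("pics/j2w.png",c["image"][:,:,::-1])
print(Rm.inv().apply(np.array([.5856,.1105,.192])-p))
E
```

```text
[0.58355874 0.10632681 0.17714492] [ 3.139e+00 -1.000e-03 -1.246e+00] [ 5.200e-02  5.080e-01  1.401e+00 -2.000e-03  1.235e+00  2.870e+00] [-0.07126478  0.42083835 -0.12913848]
[-0.00329397 -0.00322581 -0.01486606]
```

View pics/j2w.png

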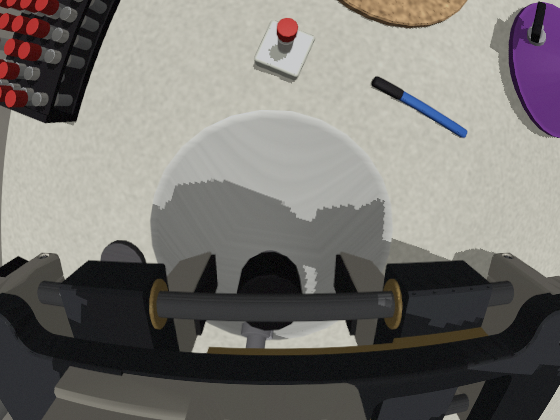

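arm_command([
  [[0,0,0,-0.01,-0.008,0.007,0.4],[0,0,0,-0.01,-0.008,0.007,0.1],[0,0,0,-0.01,-0.008,0.007,-0.2],[0,0,0,-0.01,-0.008,0.007,-1],[0,0,0,-0.01,-0.008,0.007,-1],[0,0,0,-0.01,-0.008,0.007,-1],[0,0,0,-0.01,-0.008,0.007,-1],[0,0,0,-0.01,-0.008,0.007,-1]],
], grip_force=50)

```text
time: 17.5
tool_pos: [0.5861, 0.1112, 0.1787]
tool_rot: [-3.138, -0.002, -1.246]
contact_force: [-5.0, -2.0, 3.9]
opening: 0.0312
```

```bash
python3 - <<'E'
from h import *
p,Rm,s=cur();print(p,s['tool_rot'].round(3),s['qpos'].round(3),s['contact_force'],s['opening'],s['torque'])
E
```

```text
[0.58610585 0.11118741 0.17866869] [-3.138e+00 -2.000e-03 -1.246e+00] [ 6.000e-02  5.100e-01  1.394e+00 -1.000e-03  1.234e+00  2.877e+00] [-5.02466475 -1.9713251   3.89018257] 0.031246231307787982 [-0.12796983  0.87354941  0.05476434]
```

arm_command([
  [[0,0,0,0,0,-0.02,-1],[0,0,0,0,0,-0.05,-1],[0,0,0,0,0,-0.08,-1],[0,0,0,0,0,-0.11,-1],[0,0,0,0,0,-0.14,-1],[0,0,0,0,0,-0.14,-1]],
], grip_force=55)

```text
time: 18.1
tool_pos: [0.5873, 0.1115, 0.2223]
tool_rot: [-3.134, -0.003, -1.246]
contact_force: [0.9, 0.9, -5.5]
opening: 0.0309
```

```bash
cat > lid.py <<'E'
import sys
from h import *
p,Rm,s=cur();print(p,s['tool_rot'].round(3),s['contact_force'].round(1),s['torque'].round(2),s['opening'])
ims=[]
for n in ["scene","top"]:
    c=cam(n);P=pts(c)
    hsv=cv2.cvtColor(c["image"],cv2.COLOR_RGB2HSV)
    # flange ring plane: grey points between 76 and 92 mm from axis
    if len(sys.argv)>2: z0=float(sys.argv[2])
    u,v=proj(c,[p[0],p[1],p[2]-.06]);x0=int(np.clip(u-50,0,460));y0=int(np.clip(v-60,0,300))
    ims.append(cv2.resize(c["image"][y0:y0+120,x0:x0+100,::-1],(400,480)))
    m=(hsv[...,1]<45)&(hsv[...,2]>60)&(hsv[...,2]<190)&(np.abs(P[...,2]-(p[2]-.05))<.04)
    d=np.hypot(P[...,0]-p[0],P[...,1]-p[1]);m&=(d>.04)&(d<.095)
    q=P[m]
    # fit cone z=a+bx+cy+k*r
    A=np.c_[np.ones(len(q)),q[:,0]-p[0],q[:,1]-p[1],d[m]]
    ok=np.ones(len(q),bool)
    for _ in range(6):
        k=np.linalg.lstsq(A[ok],q[ok,2],rcond=None)[0];r=q[:,2]-A@k;ok=abs(r)<max(.002,1.5*np.median(abs(r)))
    print(n,len(q),ok.sum(),"tilt deg",np.degrees(k[1:3]).round(2),"z0,slope",k[0].round(4),k[3].round(3))
cv2.imwrite(f"pics/{sys.argv[1]}.png",np.hstack(ims))
E
python3 lid.py k1
```

```text
[0.58726749 0.11145907 0.22229885] [-3.134e+00 -3.000e-03 -1.246e+00] [ 0.9  0.9 -5.5] [ 0.07 -0.06  0.03] 0.0309410926289549
scene 2485 1766 tilt deg [-0.06  0.73] z0,slope 0.2296 -0.814
top 881 640 tilt deg [-1.03  0.26] z0,slope 0.2298 -0.821
```

View pics/k1.png

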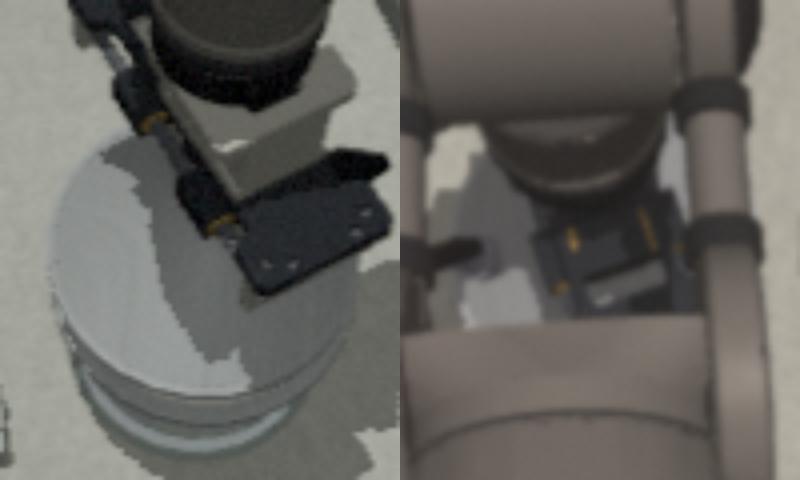

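arm_command([
  [[0,0,0,0,0,-0.03,-1],[0,0,0,0,0,-0.06,-1],[0,0,0,0,0,-0.09,-1],[0,0,0,0,0,-0.1,-1],[0,0,0,0,0,-0.1,-1]],
])

```text
time: 18.7
tool_pos: [0.5866, 0.1115, 0.2513]
tool_rot: [-3.136, -0.003, -1.246]
contact_force: [0.3, 0.5, -5.8]
opening: 0.0305
```

```bash
python3 lid.py k2; python3 - <<'E'
from h import *
p,Rm,s=cur();Rk=R.from_euler('xyz',[np.pi,0,-1.246])
print(s['qpos'].round(3),row([.5545,-.2125,p[2]],Rk))
E
```

```text
[0.58660275 0.11145317 0.25134797] [-3.136e+00 -3.000e-03 -1.246e+00] [ 0.3  0.5 -5.8] [0.09 0.06 0.05] 0.030536994551582323
scene 2648 1937 tilt deg [-0.24  0.67] z0,slope 0.2586 -0.813
top 1016 756 tilt deg [-0.75  0.41] z0,slope 0.2589 -0.822
[ 6.000e-02  4.580e-01  1.279e+00 -1.000e-03  1.401e+00  2.877e+00] [-0.002, -0.001, 0.0, 0.99, 0.444, 0.0]
```

arm_command([
  [[0,0,0,0.03,0.013,0,-1],[0,0,0,0.09,0.04,0,-1],[0,0,0,0.17,0.075,0,-1],[0,0,0,0.25,0.11,0,-1],[0,0,0,0.33,0.15,0,-1],[0,0,0,0.41,0.185,0,-1],[0,0,0,0.47,0.21,0,-1],[0,0,0,0.5,0.225,0,-1]],
])

```text
time: 19.6
tool_pos: [0.5697, -0.0546, 0.2501]
tool_rot: [-3.138, -0.003, -1.248]
contact_force: [0.1, 0.1, -5.9]
opening: 0.0307
```

arm_command([
  [[0,0,0,0.03,0.013,0,-1],[0,0,0,0.09,0.04,0,-1],[0,0,0,0.17,0.075,0,-1],[0,0,0,0.25,0.11,0,-1],[0,0,0,0.33,0.15,0,-1],[0,0,0,0.41,0.185,0,-1],[0,0,0,0.46,0.21,0,-1],[0,0,0,0.48,0.215,0,-1]],
])

```text
time: 20.4
tool_pos: [0.5547, -0.2106, 0.2503]
tool_rot: [-3.138, -0.002, -1.247]
contact_force: [0.1, 0.3, -5.2]
opening: 0.0309
```

```bash
python3 lid.py k3; python3 - <<'E'
from h import *
p,Rm,s=cur();Rk=R.from_euler('xyz',[np.pi,0,-1.246])
print(s['qpos'].round(3),row([.5545,-.2125,p[2]],Rk))
c=cam("scene");cv2.imwrite("pics/k3s.png",c["image"][:,:,::-1])
P=pts(c);hsv=cv2.cvtColor(c["image"],cv2.COLOR_RGB2HSV)
m=(hsv[...,0]>8)&(hsv[...,0]<22)&(hsv[...,1]>90)&(abs(P[...,2]-.012)<.01)&(np.hypot(P[...,0]-.5545,P[...,1]+.2125)<.13)
q=P[m];print(len(q),np.hypot(q[:,0]-.5545,q[:,1]+.2125).max(),q.min(0),q.max(0))
E
```

```text
[ 0.55467576 -0.21056984  0.25027684] [-3.138e+00 -2.000e-03 -1.247e+00] [ 0.1  0.3 -5.2] [ 0.09 -0.    0.07] 0.0309086550529049
scene 3014 2137 tilt deg [-0.51  1.03] z0,slope 0.2564 -0.801
top 2054 1441 tilt deg [-0.34  0.79] z0,slope 0.2587 -0.829
[-4.910e-01  4.510e-01  1.290e+00  2.000e-03  1.397e+00  2.326e+00] [-0.003, -0.001, -0.0, 0.009, 0.005, -0.0]
2511 0.1040315708145114 [ 0.48480352 -0.31524934  0.00290715] [ 0.65770122 -0.10952858  0.01853715]
```

View pics/k3s.png

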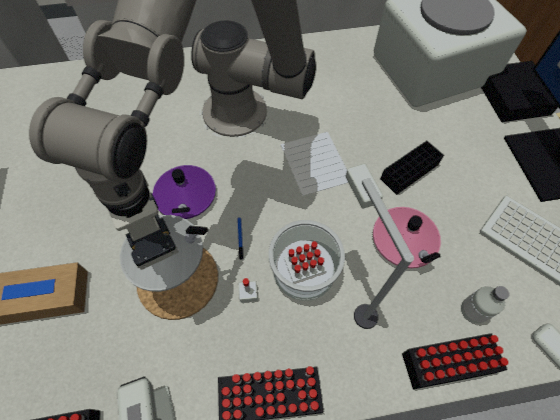

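arm_command([
  [[0,0,0,0.005,0.002,0.04,-1],[0,0,0,0.008,0.005,0.1,-1],[0,0,0,0.008,0.005,0.18,-1],[0,0,0,0.008,0.005,0.26,-1],[0,0,0,0.008,0.005,0.33,-1],[0,0,0,0.008,0.005,0.39,-1],[0,0,0,0.008,0.005,0.42,-1],[0,0,0,0.008,0.005,0.42,-1]],
])

```text
time: 21.35
tool_pos: [0.5542, -0.211, 0.1228]
tool_rot: [-3.14, 0.0, -1.245]
contact_force: [-0.8, -0.5, -5.0]
opening: 0.031
```

```bash
python3 lid.py k4;python3 - <<'E'
from h import *
c=wcam();cv2.imwrite("pics/k4w.png",c["image"][:,:,::-1])
E
```

```text
[ 0.55421157 -0.21100575  0.12283659] [-3.14   0.    -1.245] [-0.8 -0.5 -5. ] [0.11 0.04 0.01] 0.031049917576034588
scene 2339 1574 tilt deg [-0.56  1.38] z0,slope 0.1296 -0.811
top 1497 982 tilt deg [-0.3  1.3] z0,slope 0.1318 -0.824
```

View pics/k4.png

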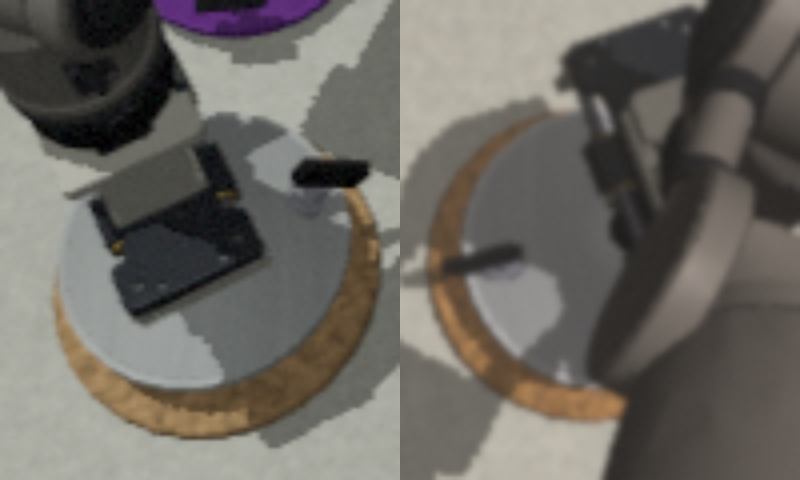

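View pics/k4w.png

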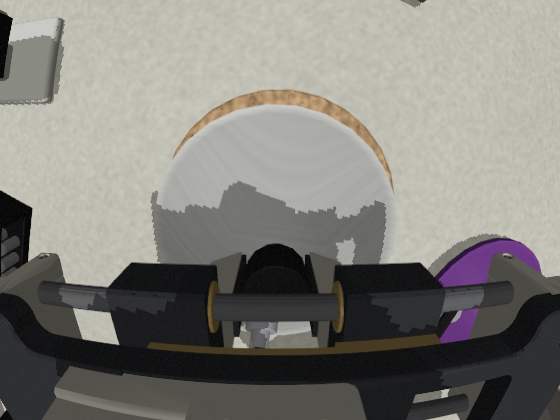

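arm_command([
  [[0,0,0,0,0,0.02,-1],[0,0,0,0,0,0.04,-1],[0,0,0,0,0,0.055,-1],[0,0,0,0,0,0.062,-1],[0,0,0,0,0,0.068,-1],[0,0,0,0,0,0.072,-1],[0,0,0,0,0,0.072,-1]],
])

```text
time: 22.2
tool_pos: [0.555, -0.2122, 0.1028]
tool_rot: [-3.138, -0.002, -1.246]
contact_force: [-0.0, 0.4, -6.1]
opening: 0.031
```

arm_command([
  [[0,0,0,0,0,0.003,-1],[0,0,0,0,0,0.006,-1],[0,0,0,0,0,0.006,-1]],
])

```text
time: 22.5
tool_pos: [0.555, -0.2122, 0.1011]
tool_rot: [-3.138, -0.002, -1.246]
contact_force: [-0.2, -0.1, -6.5]
opening: 0.0311
```

arm_command([
  [[0,0,0,0,0,0.003,-1],[0,0,0,0,0,0.006,-1],[0,0,0,0,0,0.006,-1]],
])

```text
time: 22.8
tool_pos: [0.555, -0.2122, 0.0992]
tool_rot: [-3.138, -0.002, -1.246]
contact_force: [0.4, -0.5, -6.3]
opening: 0.0315
```

arm_command([
  [[0,0,0,0,0,0.002,-1],[0,0,0,0,0,0.004,-1],[0,0,0,0,0,0.004,-1]],
])

```text
time: 23.1
tool_pos: [0.5553, -0.2123, 0.0987]
tool_rot: [-3.137, -0.003, -1.246]
contact_force: [0.2, 0.9, 0.0]
opening: 0.0314
```

arm_command([
  [[0,0,0,0,0,0.001,-1],[0,0,0,0,0,0.001,-1]],
])

```text
time: 23.3
tool_pos: [0.5554, -0.2123, 0.0987]
tool_rot: [-3.137, -0.003, -1.246]
contact_force: [-1.0, 2.5, 4.7]
opening: 0.0309
```

```bash
python3 lid.py k5
```

```text
[ 0.55539117 -0.21227463  0.09866909] [-3.137e+00 -3.000e-03 -1.246e+00] [-1.   2.5  4.7] [0.3  0.44 0.03] 0.03090091026252426
scene 2244 1543 tilt deg [-0.61  1.1 ] z0,slope 0.1051 -0.806
top 1433 977 tilt deg [-1.03  0.69] z0,slope 0.1066 -0.817
```

Seated, with +4.7 N on the tool, so I'll release gently.

arm_command([
  [[0,0,0,0,0,0,-0.25],[0,0,0,0,0,0,-0.1],[0,0,0,0,0,0,0.1],[0,0,0,0,0,0,0.3],[0,0,0,0,0,0,0.4],[0,0,0,0,0,0,0.4]],
], grip_force=20)

```text
time: 24.0
tool_pos: [0.555, -0.2122, 0.0977]
tool_rot: [-3.138, -0.002, -1.246]
contact_force: [-0.1, 0.8, -0.2]
opening: 0.0634
```

arm_command([
  [[0,0,0,0,0,-0.03,0.4],[0,0,0,0,0,-0.1,0.4],[0,0,0,0,0,-0.25,0.4],[0,0,0,0,0,-0.4,0.4],[0,0,0,0,0,-0.55,0.4],[0,0,0,0,0,-0.65,0.4],[0,0,0,0,0,-0.65,0.4]],
])

```text
time: 24.7
tool_pos: [0.5557, -0.2129, 0.2991]
tool_rot: [-3.13, -0.01, -1.246]
contact_force: [1.0, 0.7, 0.1]
opening: 0.0639
```

```bash
python3 - <<'E'
from h import *
p,Rm,s=cur();print(p,s['opening'],s['contact_force'])
w=wcam();hs=cv2.cvtColor(w["image"],cv2.COLOR_RGB2HSV);print("wrist",knob(wpts(w),hs,(.48,.63),(-.29,-.14),.126))
c=cam("scene");P=pts(c);hs=cv2.cvtColor(c["image"],cv2.COLOR_RGB2HSV);cv2.imwrite("pics/l_s.png",c["image"][:,:,::-1]);cv2.imwrite("pics/l_w.png",w["image"][:,:,::-1])
try: print("scene",knob(P,hs,(.48,.63),(-.29,-.14),.126))
except Exception as e: print(e)
E
```

```text
[ 0.55572267 -0.21288101  0.29909763] 0.06394666901846392 [0.9949147  0.67654782 0.14523598]
wrist (np.float64(0.1254), array([ 0.5569, -0.2147]), (556.8, -214.3, 15.9), np.int32(687))
scene (np.float64(0.1248), array([ 0.5556, -0.2108]), (555.0, -210.8, 16.3), np.int32(134))
```

View pics/l_s.png

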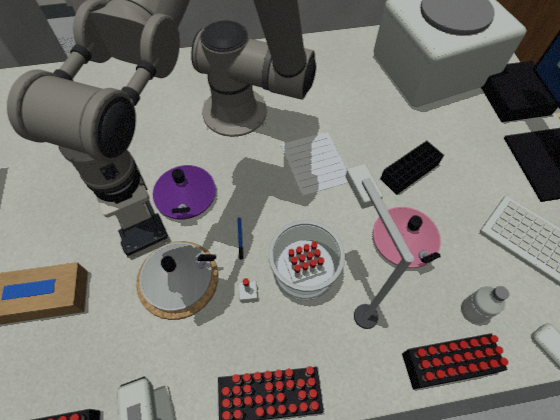

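View pics/l_w.png

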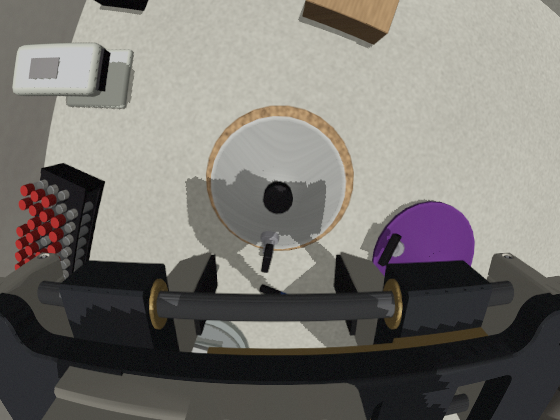

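The lid stands on the cork, knob at (168,264) with an even cork ring around it. The stand at (248,290) and the pen at (240,238) are where they started. Handing in.

```bash
python3 -c "
from cell import robot
print(robot.hand_in(), robot.observe()['contact_force'])"
```

```text
the job is handed in; nothing more can be done
the job is handed in; nothing more can be done
```

The tap is fully open, and the lid is on the cork rest, right way up. I handed the job in at about 25 s; it reported no verdict.

**What I did**
- **Tap:** my first try, pushing the bar with closed fingers, slid the lid about 4 mm on the rim and barely turned the tap. The knob's height did not change. I then closed the jaws diagonally on the bar twice, which turned it to fully open without moving the lid.
- **Lid:** I lifted it by the knob, carried it over level, and lowered it in small steps until the rest took its weight. I then released it and raised the hand clear.

**Last checks**
- **Height:** the knob's top is at 125 mm, where a seated lid should put it at 126 mm.
- **Centring:** the lid is within about 3 mm of the rest's centre, using the rest's position as I measured it.
- **Level:** tilt while seated and still gripped read about 1.3°, which is within the error of the fit. I did not measure it again after letting go.
- **Bystanders:** the stand and the pen look unmoved in the pictures, and the hand is well clear.

**Disagreements**
- The top camera read about 3–4 mm short in x compared with the scene and wrist cameras, so I used those two.
- My first fits of the cork's centre also differed by up to about 10 mm between views.

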